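# Load the lamp test holder and lock it

## Task

Take the two blue-collared LED lamps out of the sloped rack and stand them upright in the two sockets of the black test holder, either lamp in either socket, each pushed home until its collar sits flat on the block. Only when both are in, push the yellow handle to slide the lock bar fully home over their collars. Leave the red-collared reject lamp in the rack and do not disturb the other things on the bench.

Things in the scene. Friction and masses are not known exactly. Their poses are not given: they have to be found in the camera images.
- lamp_a: LED stick lamp with blue collar and end band, round about z, 148 mm, 0.12 kg. Origin: centre of the collar's underside; z to the glowing end. Plug z -38 to 0, 24 mm diameter, round-ended; collar z 0 to 12, 42 mm diameter; white tube z 12 to 110, 28 mm diameter (grip here). Starts in any one of the rack's three bores, leaning about 35 degrees, collar on the sloped face. To be loaded.
- lamp_b: LED stick lamp with blue collar and end band, round about z, 148 mm, 0.12 kg. Origin: centre of the collar's underside; z to the glowing end. Plug z -38 to 0, 24 mm diameter, round-ended; collar z 0 to 12, 42 mm diameter; white tube z 12 to 110, 28 mm diameter (grip here). Starts in any one of the rack's three bores, leaning about 35 degrees, collar on the sloped face. To be loaded.
- lamp_red: LED stick lamp with red collar and end band, round about z, 148 mm, 0.12 kg. Origin: centre of the collar's underside; z to the glowing end. Plug z -38 to 0, 24 mm diameter, round-ended; collar z 0 to 12, 42 mm diameter; white tube z 12 to 110, 28 mm diameter (grip here). Starts in any one of the rack's three bores, leaning about 35 degrees, collar on the sloped face. Reject: leave it.
- rack: Fixed grey block on aluminium feet, 130 x 290 mm, about 110 mm high, with three bores 26 mm wide, 42 mm deep, in a row at y = -90, 0, 90 mm. Origin on the table straight below the middle bore's mouth, which is 85 mm up. The bores lean 30 degrees: outward axis (-0.5, 0, 0.866) in the rack's frame. It stands left or right of the holder.
- holder: Fixed black socket block, 80 (x) x 170 (y) x 50 mm high, with a blue foot plate reaching 220 mm towards its -x. Origin on the table under the block's centre; z up. Two upright sockets at y = -45 and 45 mm, 28 mm wide with a 3 mm chamfer, 42 mm deep.
- socket0 (a point): Centre of the mouth of the holder's socket at y = -45 mm, on the block's top face, 50 mm above the table; z up.
- socket1 (a point): The same for the socket at y = +45 mm.
- lock (a joint): Steel lock bar sliding along the holder's x, in m: 0 is fully home (over the collars, 2 mm from the tubes), up to 0.045 is drawn out to the holder's -x. Starts open by 33 to 45 mm, stays where left; 3 N moves it. Bar 170 mm long (y), 66 to 76 mm above the table; it passes 4 mm over the collar of a seated lamp; a lamp standing proud blocks it.
- lock_grip (a point): Centre of the top of the lock's yellow handle, an upright block 16 (x) x 40 (y) x 46 mm, 121 mm above the table, joined to the bar by a stem 76 mm high at its top. At lock = 0 it lies at x = -120 mm, y = 0 of the holder. Pushing it to the holder's +x closes the lock. Axes as the holder's.
- meter: Yellow handheld multimeter lying flat, 150 x 85 x 34 mm, loose. Origin under its centre. Leave alone.
- driver: Screwdriver with orange handle, about 200 mm long, lying along its x on the bench. Origin about under its middle. Leave alone.
- tape: Roll of black tape, 90 mm diameter, 24 mm high, lying flat. Origin under its centre. Leave alone.
- screws: Small blue two-part tray, 120 x 90 x 30 mm. Origin under its centre. Leave alone.
- mug: White mug, full, with a handle, 80 mm diameter, 90 mm high. Origin under its centre. Leave alone.
- brush: Wooden-handled brush, about 200 mm long, lying along its x on the bench. Origin about under its middle. Leave alone.
Things that resemble listed ones, but are neither listed nor needed, are in the scene too. What is shaped like the lamp_b but orange or pink is not meant.

How it is judged:
On the way, in this order (a step that is already met when the one before it is completed fails the run):
1. one blue-collared lamp stands home in a socket, the lock still open by at least 25 mm ((((horizontal distance between lamp_a and socket0 below 0.006 m and z of lamp_a in the frame of socket0 between -0.004 and 0.004 m and angle between lamp_a's own z axis and vertical below 0.07 rad) or (horizontal distance between lamp_a and socket1 below 0.006 m and z of lamp_a in the frame of socket1 between -0.004 and 0.004 m and angle between lamp_a's own z axis and vertical below 0.07 rad)) or ((horizontal distance between lamp_b and socket0 below 0.006 m and z of lamp_b in the frame of socket0 between -0.004 and 0.004 m and angle between lamp_b's own z axis and vertical below 0.07 rad) or (horizontal distance between lamp_b and socket1 below 0.006 m and z of lamp_b in the frame of socket1 between -0.004 and 0.004 m and angle between lamp_b's own z axis and vertical below 0.07 rad))) and value of joint lock above 0.025 m), for 0.2 s.
2. both blue-collared lamps stand home in the sockets, the lock still open by at least 25 mm (((horizontal distance between lamp_a and socket0 below 0.006 m and z of lamp_a in the frame of socket0 between -0.004 and 0.004 m and angle between lamp_a's own z axis and vertical below 0.07 rad) or (horizontal distance between lamp_a and socket1 below 0.006 m and z of lamp_a in the frame of socket1 between -0.004 and 0.004 m and angle between lamp_a's own z axis and vertical below 0.07 rad)) and ((horizontal distance between lamp_b and socket0 below 0.006 m and z of lamp_b in the frame of socket0 between -0.004 and 0.004 m and angle between lamp_b's own z axis and vertical below 0.07 rad) or (horizontal distance between lamp_b and socket1 below 0.006 m and z of lamp_b in the frame of socket1 between -0.004 and 0.004 m and angle between lamp_b's own z axis and vertical below 0.07 rad)) and value of joint lock above 0.025 m), for 0.2 s.
3. the lock bar is fully home (value of joint lock below 0.003 m), for 0.2 s.
At the end, for the whole second after the job is handed in: Both blue-collared lamps stand in the holder's sockets (one each): centred within 6 mm, collar within 4 mm of the block's top, within 4 degrees of upright, at rest; the lock bar is within 3 mm of fully home; the red-collared lamp is within 15 mm of where it started (((horizontal distance between lamp_a and socket0 below 0.006 m and z of lamp_a in the frame of socket0 between -0.004 and 0.004 m and angle between lamp_a's own z axis and vertical below 0.07 rad) or (horizontal distance between lamp_a and socket1 below 0.006 m and z of lamp_a in the frame of socket1 between -0.004 and 0.004 m and angle between lamp_a's own z axis and vertical below 0.07 rad)) and ((horizontal distance between lamp_b and socket0 below 0.006 m and z of lamp_b in the frame of socket0 between -0.004 and 0.004 m and angle between lamp_b's own z axis and vertical below 0.07 rad) or (horizontal distance between lamp_b and socket1 below 0.006 m and z of lamp_b in the frame of socket1 between -0.004 and 0.004 m and angle between lamp_b's own z axis and vertical below 0.07 rad)) and value of joint lock below 0.003 m and linear speed of each of lamp_a, lamp_b below 0.02 m/s and distance of lamp_red from where it was at the start of the episode below 0.015 m); the robot touches nothing.
It fails at once if the red-collared reject lamp is moved by more than 30 mm (distance of lamp_red from where it was at the start of the episode above 0.03 m).
It fails at once if the multimeter, screwdriver, tape roll, screw tray, mug or brush is moved by more than 30 mm (distance of any of meter, driver, tape, screws, mug, brush from where it was at the start of the episode above 0.03 m).
It also fails if it takes over 72 s, if anything falls off the work surface, if the arm or the gripper's body presses on something with over 40 N, if the wrist force passes 120 N, or if a joint passes its speed limit or range.

## Robot

A 6-joint arm with a two-finger parallel gripper is mounted at the origin on the work surface. World frame = base frame: x ahead of the robot, y to its left, z up, the work surface at z = 0. Lengths are in m, angles in rad, forces in N, time in s.
With the tool pointing down it reaches from about 0.225 to 0.875 m from the base axis. Payload 3.4 kg.
Tool frame: the origin (TCP) lies where the fingers leave the gripper's body, on its centre line; the fingertips stand 73 mm ahead of it and the grasp point (between the pads) lies 54 mm ahead of it (manip.pinch_z is the distance from the TCP to the grasp point, in m); z points along the fingers, y is the line along which they close (so a half turn about z gives the same grasp; the last joint's range is limited). The gripper opens to 85 mm and grips with 20 to 120 N. Pads are 22 mm wide; open, the fingers measure 114 mm over their backs; the gripper's body (76 mm by 85 mm) begins 54 mm behind the grasp point. The pads swing forward as they close: fully open they stand 13 mm farther back than shut.
Start: joints at [1.002, 0.276, 1.505, -0, 1.361, -0.121], TCP at [0.249, 0.518, 0.304] pointing down, gripper open.
Joint ranges: [-2.89, 2.89], [-0.75, 2.08], [0.22, 2.7], [-1.18, 4.32], [0.11, 2.71], [-2.7, 2.7]. Speed limits (rad/s): [2.57, 2.57, 3.14, 3.14, 3.14, 3.14].

## Interface

Orientations are given as a unit quaternion [w, x, y, z].
In Python, from rig import readout, imaging, manip gives the robot as it stands. The module is installed in compiled form; this text tells all that it offers.
- The arm moves only by the tool servo_tool, never from a script. Its argument "moves" is a list of rows, each an object with "dp": the shift along the tool's x, y, z in units of 0.2 m (1.0 is 0.2 m), a list of three; "delta_rot": the turn, a rotation vector about the tool's x, y, z in units of 0.1 rad (1.0 is 0.1 rad), a list of three; "fingers": the opening, from 0 (shut) to 1 (fully open). In form: [{"dp": [dx, dy, dz], "delta_rot": [wx, wy, wz], "fingers": fingers}, ...]. A call has 1 to 5 rows; each row shifts and turns the commanded pose from where the row before left it, along the tool's axes as they then stand; what a row does not reach is not made up. A row lasts 1/10 s, in which the tool goes at most 50 mm and 8.59 degrees, less where a joint would pass 70% of its speed; a pose out of reach is approached as far as the arm can. A call with a number of a shift or a turn outside -1 to 1 is refused whole. A call with a gripper value outside its range is refused whole. The fingers move at their own pace and stop on an object; "force" is the grip in N (left out, the last holds). Time passes only in rows, so rows that do not move let the fingers close. It gives the time, the measured TCP pose, the force, the opening and the grip force at its end, in the units of the state.
- readout.get_state(): the state, without advancing time (a new reading comes with each control period).
- imaging.get_image(name): name is "scene" or "side" or "wrist"; returns (picture, depth): 384x512x3 uint8, red, green, blue; 384x512 float32, m along the optical axis (not along the pixel's ray), 0 where there is no reading.
- imaging.calibration(name): a dict with "intrinsics" (3x3 intrinsics, pixels), "R" (3x3) and "t" (3): a world point X has camera coordinates R X + t; the wrist camera has in their place "hand_eye" (4x4, takes a point from camera to tool coordinates, whose origin is the TCP and whose axes are the flange's). Camera axes: x right, y down, z forward; pixel columns grow to the right and rows downward; lengths in m; the calibration is good to about 2 mm. A picture is of the moment at which its call begins: read the wrist's pose just before it. calibration takes no time and is no camera call.
- manip.sign_off(): hands the job in; it is judged then, once.
The state is a dict: "clock": time; "qpos": joint angles; "qd": joint speeds; "effort": joint torques, N m; "position": TCP position; "ee_rot": TCP orientation; "contact_force": force on the tool from outside, world axes, zero at the start; "moment": the same for the moment, N m; "width": finger opening in m; "gripper_force": force on a finger pad.
Only numpy, scipy, OpenCV 4.12 (cv2) and the standard library are available. Lean on these libraries where they do the work, as an engineer would, in place of code of your own. Each camera call takes 0.05 s, during which the arm holds its last target. There are 200 camera calls.

## Working session

There is one attempt and no reset: what is moved stays moved. The work goes in short steps, Python scripts to look and compute and a tool call to move; the robot and the scene stay as the last step left them, time stands still between calls to the robot, and variables do not carry over. Pictures are saved under pics/ and viewed, at most 10 in all, crops included, and the job is handed in when it is done.

Besides the shell and the picture viewer there is one more tool, called after "Request:" by a JSON object that holds its "api" and its "payload". servo_tool: Moves the arm, as the interface text tells. Its arguments: {"type":"object","properties":{"moves":{"type":"array"},"force":{"type":"number"}},"required":["moves"]}

```bash
mkdir -p pics; python3 - <<'E'
from rig import readout, imaging, manip
import numpy as np, cv2, pickle
s=readout.get_state(); print(s)
d={}
for n in ["scene","side","wrist"]:
    im,z=imaging.get_image(n); c=imaging.calibration(n); d[n]=(im,z,c); print(n,{k:np.round(v,4).tolist() for k,v in c.items()})
pickle.dump((s,d),open("d0.pkl","wb"))
v=np.hstack([d["scene"][0],d["side"][0]])
cv2.imwrite("pics/a.png",cv2.resize(d["scene"][0],(800,600),interpolation=cv2.INTER_CUBIC)[:,:,::-1])
cv2.imwrite("pics/b.png",cv2.resize(d["side"][0],(800,600),interpolation=cv2.INTER_CUBIC)[:,:,::-1])
E
```

```text
{'clock': 0.0, 'qpos': array([ 1.00203062e+00,  2.76603215e-01,  1.50616978e+00,  4.35634776e-05,
        1.36069227e+00, -1.20986376e-01]), 'qd': array([-0.0001731 , -0.00043169,  0.00052558,  0.00138916,  0.00110351,
        0.00023981]), 'effort': array([ 9.18053920e-04, -4.16766715e+01, -2.45813477e+01,  1.69749211e-05,
        1.09979571e-02, -1.08776604e-05]), 'position': array([0.24872031, 0.51797196, 0.3030203 ]), 'ee_rot': array([-3.36589379e-04,  2.22028231e-01,  9.75039788e-01, -8.73969509e-04]), 'contact_force': array([-0.06822994,  0.1448397 ,  0.37361671]), 'moment': array([-0.05178178,  0.03057433,  0.01608806]), 'gripper_force': 0.0, 'width': 0.08560327116511403}
scene {'intrinsics': [[373.3831, 0.0, 257.4209], [0.0, 373.3831, 195.6535], [0.0, 0.0, 1.0]], 'R': [[0.2068, 0.9784, 0.0075], [0.5618, -0.1125, -0.8196], [-0.801, 0.1737, -0.5729]], 't': [-0.0857, -0.1924, 1.9345]}
side {'intrinsics': [[490.2048, 0.0, 261.5548], [0.0, 490.2048, 189.5708], [0.0, 0.0, 1.0]], 'R': [[0.9194, -0.393, -0.0176], [-0.2804, -0.623, -0.7302], [0.276, 0.6763, -0.683]], 't': [-0.4593, 0.1937, 1.5767]}
wrist {'intrinsics': [[270.4506, 0.0, 259.1875], [0.0, 270.4506, 188.0671], [0.0, 0.0, 1.0]], 'hand_eye': [[0.0002, -0.9571, -0.2898, 0.0743], [1.0, 0.0, 0.0005, -0.0001], [-0.0005, -0.2898, 0.9571, -0.0705], [0.0, 0.0, 0.0, 1.0]]}
```

View pics/a.png

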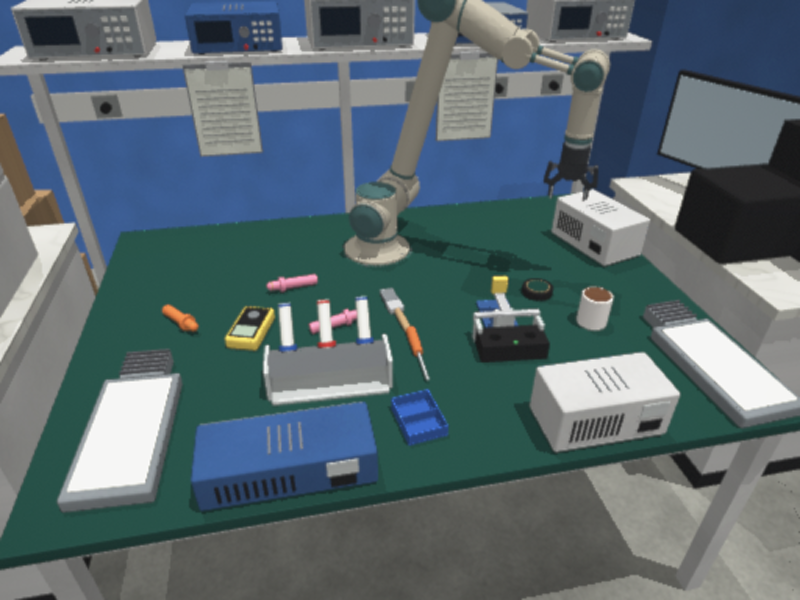

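View pics/b.png

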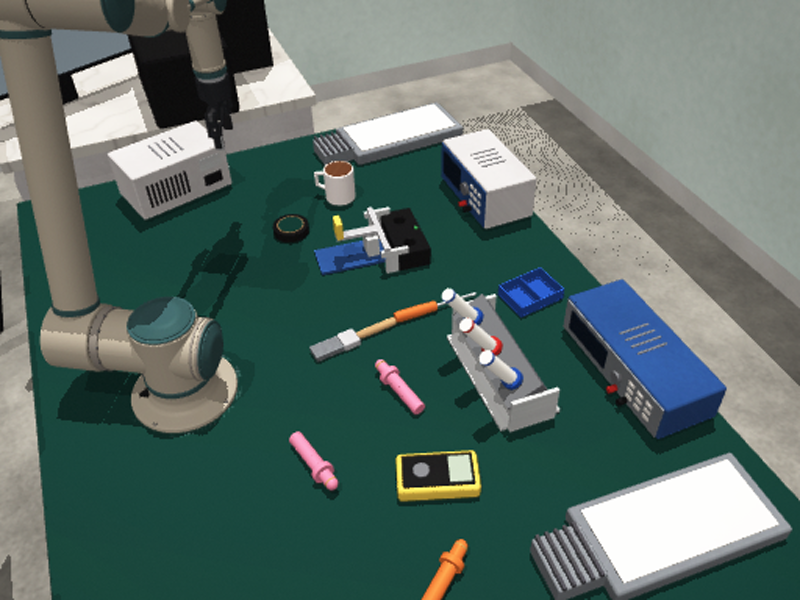

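Scene view: the rack is right of the holder, with blue, red and blue lamps at about (286,325), (325,325) and (362,320); the red one is in the middle. The holder is at about (510,340), with its yellow handle at (500,285). Side view: the lamps are at (460,305), (480,335) and (500,370), and the holder is at (405,240). I'll enlarge both.

```bash
python3 - <<'E'
import pickle,cv2,numpy as np
s,d=pickle.load(open("d0.pkl","rb"))
def crop(n,x,y,w=100,h=75,k=4):
    c=cv2.resize(d[n][0][y:y+h,x:x+w],(w*k,h*k),interpolation=cv2.INTER_CUBIC)
    return c
v=np.vstack([np.hstack([crop("scene",163,187),crop("scene",285,168)]),np.hstack([crop("side",270,180),crop("side",195,122)])])
cv2.imwrite("pics/c.png",v[:,:,::-1])
# cloud checks
for n in ["scene","side"]:
    im,z,c=d[n]; K=c["intrinsics"]; vv,uu=np.mgrid[:384,:512]
    P=np.stack([(uu-K[0,2])*z/K[0,0],(vv-K[1,2])*z/K[1,1],z],-1); X=(P-c["t"])@c["R"]
    hsv=cv2.cvtColor(im,cv2.COLOR_RGB2HSV); 
    black=(hsv[...,2]<45)&(abs(X[...,2]-.05)<.006)&(z>0)&(X[...,0]>.3)&(X[...,0]<.9)&(abs(X[...,1])<.6)
    m=X[black]; print(n,"black",len(m),m.mean(0) if len(m) else 0)
    if len(m)>20: print(np.median(m[:,2]),cv2.minAreaRect(m[:,:2].astype(np.float32)))
    yel=(hsv[...,0]>20)&(hsv[...,0]<35)&(hsv[...,1]>150)&(hsv[...,2]>120)&(X[...,2]>.08)&(X[...,0]>.3)&(X[...,0]<.9)
    print("yel",X[yel].mean(0),X[yel].min(0),X[yel].max(0))
E
```

```text
scene black 420 [0.60456788 0.24014891 0.04970305]
0.049810135101443 ((0.6001747846603394, 0.2405495047569275), (0.1659078299999237, 0.07607404887676239), 84.9977035522461)<stdin>:17: RuntimeWarning: Mean of empty slice.
  ret = um.true_divide(
Traceback (most recent call last):
ValueError: zero-size array to reduction operation minimum which has no identity
```

View pics/c.png

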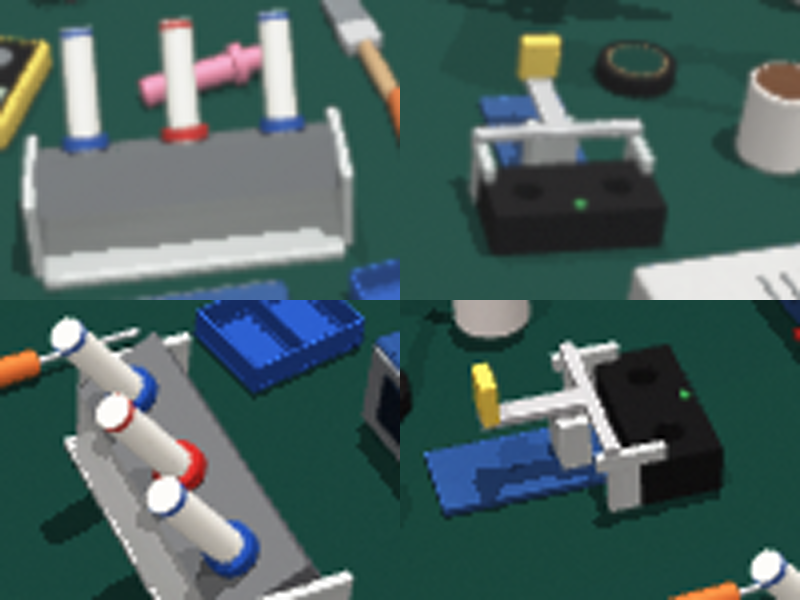

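The enlarged crops show the lamp ends at (77,33), (177,24) and (273,14) in the scene view, and at (166,497), (115,413) and (69,336) in the side view. The socket mouths are at (527,190) and (618,186) in the scene view, and at (672,431) and (643,377) in the side view. The handle top is at about (540,40) in the scene view and (484,370) in the side view.

```bash
cat > h.py <<'E'
import numpy as np
from scipy.optimize import least_squares
from scipy.spatial.transform import Rotation as Rot
def cloud(z,K,R,t):
    vv,uu=np.mgrid[:z.shape[0],:z.shape[1]]
    P=np.stack([(uu-K[0,2])*z/K[0,0],(vv-K[1,2])*z/K[1,1],z],-1); return (P-t)@R
def tri(obs):  # [(K,R,t,u,v)]
    A=[];b=[]
    for K,R,t,u,v in obs:
        r=np.linalg.inv(K)@[u,v,1]; d=R.T@r; d/=np.linalg.norm(d); c=-R.T@t
        M=np.eye(3)-np.outer(d,d); A.append(M); b.append(M@c)
    A=np.vstack(A);b=np.hstack(b); x=np.linalg.lstsq(A,b,rcond=None)[0]
    return x, np.linalg.norm(A@x-b)
def fitcyl(P,p0,d0,r=.014):
    d0=np.array(d0)/np.linalg.norm(d0)
    u=np.cross(d0,[0,1,0]);u/=np.linalg.norm(u);w=np.cross(d0,u)
    def f(q):
        p=p0+q[0]*u+q[1]*w; d=d0+q[2]*u+q[3]*w; d/=np.linalg.norm(d)
        return np.linalg.norm(np.cross(P-p,d),axis=1)-r
    s=least_squares(f,np.zeros(4),loss='soft_l1',f_scale=.002);q=s.x
    d=d0+q[2]*u+q[3]*w
    return p0+q[0]*u+q[1]*w, d/np.linalg.norm(d), np.median(abs(f(q)))
E
python3 - <<'E'
import pickle,cv2
from h import *
s,d=pickle.load(open("d0.pkl","rb")); np.set_printoptions(precision=4,suppress=True)
cal=lambda n:[d[n][2][k] for k in("intrinsics","R","t")]
o={"scene1":(163,187,0,0),"scene2":(285,168,400,0),"side1":(270,180,0,300),"side2":(195,122,400,300)}
def px(k,x,y): a=o[k]; return a[0]+(x-a[2]+.5)/4-.5, a[1]+(y-a[3]+.5)/4-.5
def T(k,a,b): return tri([(*cal("scene"),*px("scene"+k,*a)),(*cal("side"),*px("side"+k,*b))])
E={}
for n,k,a,b in [("A","1",(77,33),(166,497)),("R","1",(177,24),(115,413)),("B","1",(273,14),(69,336)),
 ("s0","2",(527,190),(672,431)),("s1","2",(618,186),(643,377)),("handle","2",(540,40),(484,370))]:
    x,e=T(k,a,b); E[n]=x; print(n,x,e)
Cs={}
for n in("scene","side"):
    X=cloud(d[n][1],*cal(n)); Cs[n]=(X,cv2.cvtColor(d[n][0],cv2.COLOR_RGB2HSV),d[n][1]>0)
for n in "ARB":
    for src in (["scene"],["side"],["scene","side"]):
        P=[]
        for c in src:
            X,h,v=Cs[c]
            m=v&(h[...,1]<60)&(h[...,2]>110)&(np.linalg.norm(X-E[n],axis=-1)<.11)&(X[...,2]>.105)&(abs(X[...,1]-E[n][1])<.035)
            P.append(X[m])
        P=np.vstack(P)
        p,dd,e=fitcyl(P,P.mean(0),[-.5,0,.866])
        t=(P-p)@dd
        print(n,src,len(P),p,dd,"tilt",np.degrees(np.arccos(dd[2])),e,"top",p+dd*np.percentile(t,98))
X,h,v=Cs["side"]
for c in Cs:
    X,h,v=Cs[c]
    m=v&(h[...,0]>15)&(h[...,0]<38)&(h[...,1]>120)&(np.linalg.norm(X-E["handle"],axis=-1)<.06); 
    if m.sum(): print(c,"handle",m.sum(),X[m].mean(0),X[m].min(0),X[m].max(0))
    m=v&(abs(X[...,2]-.076)<.004)&(h[...,1]<60)&(abs(X[...,0]-.57)<.12)&(abs(X[...,1]-.24)<.12)
    if m.sum()>5: print(c,"bar",m.sum(),cv2.minAreaRect(X[m][:,:2].astype(np.float32)))
    m=v&(abs(X[...,2]-.05)<.006)&(h[...,2]<50)&(abs(X[...,0]-.6)<.12)&(abs(X[...,1]-.24)<.12)
    if m.sum()>5: print(c,"block",m.sum(),cv2.minAreaRect(X[m][:,:2].astype(np.float32)))
E
```

```text
A [ 0.5257 -0.3064  0.1712] 0.00023664815308310175
R [ 0.5298 -0.2159  0.1715] 8.891779413141695e-05
B [ 0.5337 -0.1273  0.1733] 0.0003115131611619517
s0 [0.5903 0.1995 0.0492] 0.00027116238273619867
s1 [0.5988 0.2914 0.0463] 0.00012227904599329962
handle [0.4338 0.2634 0.1221] 0.0051180909452828065
A ['scene'] 193 [ 0.5537 -0.3085  0.1342] [-0.5746  0.0298  0.8179] tilt 35.1286742060394 0.001218951279783895 top [ 0.5296 -0.3073  0.1686]
A ['side'] 214 [ 0.5425 -0.306   0.1476] [-0.578   0.0353  0.8153] tilt 35.384138236743176 0.0011821457635449442 top [ 0.5211 -0.3047  0.1778]
A ['scene', 'side'] 407 [ 0.5481 -0.307   0.1414] [-0.5755  0.0329  0.8171] tilt 35.20090441174472 0.001513762277196195 top [ 0.5222 -0.3055  0.1781]
R ['scene'] 182 [ 0.5572 -0.2186  0.1352] [-0.5807  0.0238  0.8137] tilt 35.537601895472 0.0014006445261919142 top [ 0.5336 -0.2177  0.1682]
R ['side'] 197 [ 0.5465 -0.2163  0.1472] [-0.6006  0.0077  0.7995] tilt 36.91638403924225 0.0013765436384693963 top [ 0.524  -0.216   0.1771]
R ['scene', 'side'] 379 [ 0.5519 -0.2172  0.1416] [-0.5854  0.0187  0.8105] tilt 3
[... 453 characters left out ...]
5 0.0016979088584203744 top [ 0.5306 -0.1271  0.178 ]
scene handle 98 [0.4393 0.2597 0.1034] [0.4237 0.241  0.0734] [0.4471 0.2819 0.1243]
scene bar 170 ((0.5324296951293945, 0.2518487572669983), (0.12423592060804367, 0.1230139210820198), 39.888465881347656)
scene block 448 ((0.6000782251358032, 0.24280476570129395), (0.17066706717014313, 0.07832395285367966), 82.7392578125)
side handle 79 [0.4285 0.2529 0.1072] [0.4205 0.2345 0.077 ] [0.4391 0.2798 0.1261]
side bar 172 ((0.49232521653175354, 0.2557057738304138), (0.17748795449733734, 0.08536798506975174), 83.87158203125)
side block 500 ((0.5910138487815857, 0.24421921372413635), (0.18546518683433533, 0.08188153058290482), 83.57766723632812)
```

```bash
cat >> h.py <<'E'
import json
def q2R(q): return Rot.from_quat([q[1],q[2],q[3],q[0]]).as_matrix()
def frame(z,y):
    z=np.array(z,float);z/=np.linalg.norm(z);y=np.array(y,float);y-=z*(y@z);y/=np.linalg.norm(y)
    return np.stack([np.cross(y,z),y,z],1)
def plan(p,R,pt,Rt,n,f,nd=2):
    """straight line, tool-axis rows, rounding fed forward"""
    p=np.array(p,float);out=[]
    for i in range(n):
        k=1/(n-i)
        dp=np.round(R.T@(np.array(pt)-p)*k/.2,nd); w=np.round(Rot.from_matrix(R.T@Rt).as_rotvec()*k/.1,nd)
        p=p+R@dp*.2; R=R@Rot.from_rotvec(w*.1).as_matrix(); out.append((dp,w))
    for i in range(0,n,5):
        print(" | ".join(str((a+0).tolist())+str((w+0).tolist()) for a,w in out[i:i+5]))
    return p,R
E
python3 - <<'E'
from h import *
from rig import readout
s=readout.get_state()
Rh=frame([0,0,-1],[np.sin(.095),np.cos(.095),0])
plan(s["position"],q2R(s["ee_rot"]),[.55,.25,.33],Rh,10,1)
# q6 feasibility
off=-np.pi/2
def wr(Rg,q1,sm):
    M=Rot.from_euler('y',-sm).as_matrix()@Rot.from_euler('z',-q1).as_matrix()@Rg
    return Rot.from_matrix(M).as_euler('ZYZ')
R0=q2R(s["ee_rot"]); q=s["qpos"]
print("start euler",wr(R0,q[0],q[1]+q[2]),q[3:])
for n,d,q1 in(("A",[-.5755,.033,.817],-.53),("B",[-.573,.011,.82],-.24)):
    for y in(1,-1): print(n,y,[np.round(wr(frame(-np.array(d),[0,y,0]),q1,sm),2) for sm in(1.7,2.,2.3)])
E
```

```text
[-0.19, -0.06, -0.01][0.0, 0.0, -0.35] | [-0.19, -0.06, -0.01][0.0, 0.0, -0.35] | [-0.19, -0.07, -0.01][0.0, 0.0, -0.35] | [-0.19, -0.08, -0.01][0.0, 0.0, -0.35] | [-0.18, -0.08, -0.02][0.0, 0.0, -0.35]
[-0.18, -0.09, -0.01][0.0, 0.0, -0.36] | [-0.18, -0.09, -0.02][0.0, 0.0, -0.35] | [-0.18, -0.1, -0.01][0.0, 0.0, -0.36] | [-0.17, -0.11, -0.02][-0.01, 0.0, -0.35] | [-0.17, -0.11, -0.01][0.0, -0.01, -0.36]
start euler [-5.97310478e-06  1.36073784e+00  1.44979384e+00] [-5.97310478e-06  1.36073784e+00 -1.21002488e-01]
A 1 [array([ 0.34,  0.91, -0.66]), array([ 0.46,  0.63, -0.82]), array([ 0.78,  0.38, -1.18])]
A -1 [array([0.34, 0.91, 2.49]), array([0.46, 0.63, 2.32]), array([0.78, 0.38, 1.96])]
B 1 [array([ 0.17,  0.85, -0.31]), array([ 0.24,  0.56, -0.4 ]), array([ 0.48,  0.27, -0.67])]
B -1 [array([0.17, 0.85, 2.83]), array([0.24, 0.56, 2.74]), array([0.48, 0.27, 2.48])]
```

Request:
{"api": "servo_tool", "payload": {"moves": [{"dp": [-0.19,-0.06,-0.01],"delta_rot": [0,0,-0.35],"fingers": 1},{"dp": [-0.19,-0.06,-0.01],"delta_rot": [0,0,-0.35],"fingers": 1},{"dp": [-0.19,-0.07,-0.01],"delta_rot": [0,0,-0.35],"fingers": 1},{"dp": [-0.19,-0.08,-0.01],"delta_rot": [0,0,-0.35],"fingers": 1},{"dp": [-0.18,-0.08,-0.02],"delta_rot": [0,0,-0.35],"fingers": 1}], "force": 60}}

```text
clock: 0.65
position: [0.3988, 0.3823, 0.3155]
ee_rot: [-0.0, 0.135, 0.991, -0.0]
contact_force: [-0.0, 0.0, 0.4]
width: 0.0855
gripper_force: 0.0
```

Request:
{"api": "servo_tool", "payload": {"moves": [{"dp": [-0.18,-0.09,-0.01],"delta_rot": [0,0,-0.35],"fingers": 1},{"dp": [-0.18,-0.09,-0.02],"delta_rot": [0,0,-0.35],"fingers": 1},{"dp": [-0.18,-0.1,-0.01],"delta_rot": [0,0,-0.35],"fingers": 1},{"dp": [-0.17,-0.11,-0.02],"delta_rot": [0,0,-0.35],"fingers": 1},{"dp": [-0.17,-0.11,-0.01],"delta_rot": [0,0,-0.35],"fingers": 1}]}}

```text
clock: 1.15
position: [0.5515, 0.2489, 0.3299]
ee_rot: [-0.0, 0.048, 0.999, 0.0]
contact_force: [0.0, 1.8, 0.2]
width: 0.0852
gripper_force: 0.0
```

Request:
{"api": "servo_tool", "payload": {"moves": [{"dp": [0,0,0],"delta_rot": [0,0,0],"fingers": 1},{"dp": [0,0,0],"delta_rot": [0,0,0],"fingers": 1},{"dp": [0,0,0],"delta_rot": [0,0,0],"fingers": 1}]}}

```text
clock: 1.45
position: [0.5496, 0.2508, 0.3296]
ee_rot: [-0.001, 0.049, 0.999, 0.0]
contact_force: [-0.2, -0.0, 0.7]
width: 0.0851
gripper_force: 0.0
```

```bash
cat >> h.py <<'E'
def wcal(s,c):
    H=c["hand_eye"]; R=q2R(s["ee_rot"]); Rc=R@H[:3,:3]; tc=R@H[:3,3]+s["position"]
    return c["intrinsics"],Rc.T,-Rc.T@tc
E
python3 - <<'E'
from h import *
from rig import readout,imaging
import cv2,pickle
np.set_printoptions(precision=4,suppress=True)
s=readout.get_state(); im,z=imaging.get_image("wrist"); c=imaging.calibration("wrist")
pickle.dump((s,im,z,c),open("w1.pkl","wb")); print(s["clock"],s["position"],s["qpos"],q2R(s["ee_rot"]))
k=wcal(s,c); X=cloud(z,*k); h=cv2.cvtColor(im,cv2.COLOR_RGB2HSV)
m=(z>0)&(abs(X[...,2]-.05)<.006)&(h[...,2]<60)&(abs(X[...,0]-.6)<.12)&(abs(X[...,1]-.24)<.12)
print("block",m.sum(),np.median(X[m][:,2]),cv2.minAreaRect(X[m][:,:2].astype(np.float32)))
m=(z>0)&(h[...,0]>15)&(h[...,0]<38)&(h[...,1]>120)&(abs(X[...,0]-.44)<.1)&(abs(X[...,1]-.25)<.1)&(X[...,2]>.11)
if m.sum()>5: print("handle",m.sum(),np.median(X[m][:,2]),cv2.minAreaRect(X[m][:,:2].astype(np.float32)))
cv2.imwrite("pics/d.png",cv2.resize(im,(800,600),interpolation=cv2.INTER_CUBIC)[:,:,::-1])
E
```

```text
1.45 [0.5496 0.2508 0.3296] [ 0.3125  0.3082  1.3948  0.0008  1.4399 -1.1609] [[-0.9953  0.0973 -0.0014]
 [ 0.0973  0.9953  0.0003]
 [ 0.0015  0.0002 -1.    ]]
block 527 0.050401519882309086 ((0.5929412841796875, 0.23282787203788757), (0.14394980669021606, 0.07878895848989487), 83.30321502685547)
handle 790 0.1212686476263811 ((0.4337868392467499, 0.26254498958587646), (0.03885621204972267, 0.016276052221655846), 83.88727569580078)
```

View pics/d.png

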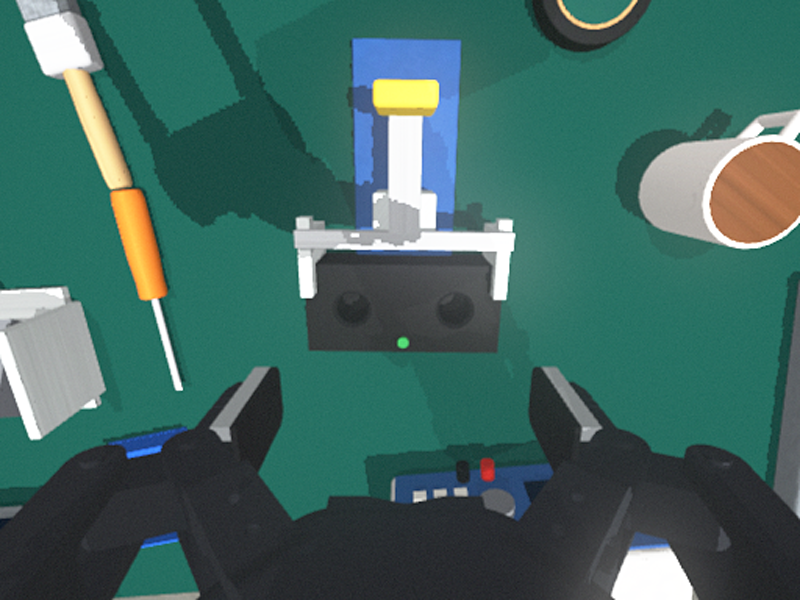

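The wrist view shows the sockets at about (352,306) and (455,307), the handle at (406,97) and the bar drawn out at row 240. I'll measure the socket centres more precisely.

```bash
python3 - <<'E'
from h import *
import cv2,pickle
np.set_printoptions(precision=4,suppress=True)
s,im,z,c=pickle.load(open("w1.pkl","rb")); k=wcal(s,c)
# rectify block top z=.05 to metric map: 0.25mm/px, centre .595,.245
K,R,t=k; mm=.00025; W=800;Hh=480
gx,gy=np.meshgrid(.245+(np.arange(W)-W/2)*mm,.595+(np.arange(Hh)-Hh/2)*mm)
P=np.stack([gy,gx,np.full_like(gx,.0503)],-1)@R.T+t
u=(P[...,0]/P[...,2]*K[0,0]+K[0,2]).astype(np.float32);v=(P[...,1]/P[...,2]*K[1,1]+K[1,2]).astype(np.float32)
o=cv2.remap(im,u,v,cv2.INTER_CUBIC); o=np.clip(o.astype(float)*3.5,0,255).astype(np.uint8)
for g in range(0,800,40): cv2.line(o,(g,0),(g,6 if g%200 else 14),(255,255,0),1)
for g in range(0,480,40): cv2.line(o,(0,g),(6,g),(255,255,0),1)
cv2.imwrite("pics/e.png",o[:,:,::-1])
X=cloud(z,*k); 
for cc in((.5902,.2004),(.5998,.2900)):
    m=(z>0)&(np.hypot(X[...,0]-cc[0],X[...,1]-cc[1])<.03)&(X[...,2]<.044)
    vv,uu=np.nonzero(m); d=np.stack([(uu-K[0,2])/K[0,0],(vv-K[1,2])/K[1,1],np.ones(len(uu))],1)@R; C=-R.T@t
    Q=C+d*((.0503-C[2])/d[:,2])[:,None]; print(len(Q),Q.mean(0),cv2.minEnclosingCircle(Q[:,:2].astype(np.float32)))
E
```

```text
284 [0.5884 0.201  0.0503] ((0.5888227820396423, 0.200988307595253), 0.01348071824759245)
283 [0.5982 0.2894 0.0503] ((0.5978261232376099, 0.2893275320529938), 0.013631119392812252)
```

View pics/e.png

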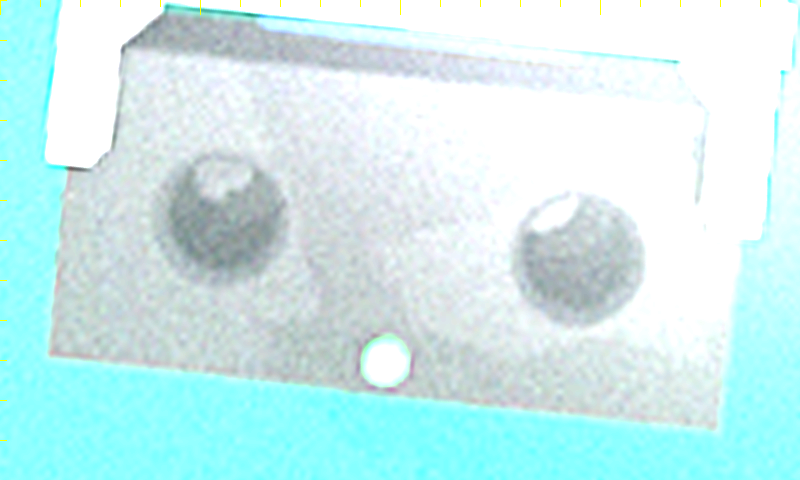

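The rectified map shows the mouths centred at (223,217) and (578,259), 89.5 mm apart. That puts socket0 at (0.589, 0.201) and socket1 at (0.5995, 0.2897), with a yaw of about −6.4°. Next I'll hover over lamp B.

```bash
python3 - <<'E'
from h import *
from rig import readout
s=readout.get_state()
d=np.array([-.573,.027,.819])
print(plan(s["position"],q2R(s["ee_rot"]),[.468,-.124,.268],frame(-d,[.047,.999,0]),10,1))
E
```

```text
[0.02, -0.19, 0.03][-0.01, -0.61, -0.05] | [0.03, -0.19, 0.03][-0.02, -0.61, -0.05] | [0.03, -0.19, 0.03][-0.01, -0.61, -0.05] | [0.03, -0.19, 0.02][-0.02, -0.61, -0.05] | [0.03, -0.19, 0.02][-0.01, -0.61, -0.05]
[0.03, -0.19, 0.02][-0.02, -0.61, -0.05] | [0.04, -0.19, 0.02][-0.01, -0.61, -0.05] | [0.04, -0.19, 0.02][-0.02, -0.62, -0.04] | [0.04, -0.19, 0.01][-0.01, -0.61, -0.05] | [0.04, -0.19, 0.01][-0.02, -0.62, -0.04]
(array([ 0.46859777, -0.1239201 ,  0.26891142]), array([[-8.18133252e-01,  4.69541843e-02,  5.73108442e-01],
       [ 3.87074827e-02,  9.98896949e-01, -2.65822516e-02],
       [-5.73724422e-01,  4.35761141e-04, -8.19048288e-01]]))
```

Request:
{"api": "servo_tool", "payload": {"moves": [{"dp": [0.02,-0.19,0.03],"delta_rot": [-0.01,-0.61,-0.05],"fingers": 1},{"dp": [0.03,-0.19,0.03],"delta_rot": [-0.02,-0.61,-0.05],"fingers": 1},{"dp": [0.03,-0.19,0.03],"delta_rot": [-0.01,-0.61,-0.05],"fingers": 1},{"dp": [0.03,-0.19,0.02],"delta_rot": [-0.02,-0.61,-0.05],"fingers": 1},{"dp": [0.03,-0.19,0.02],"delta_rot": [-0.01,-0.61,-0.05],"fingers": 1}]}}

```text
clock: 2.0
position: [0.5076, 0.0634, 0.3002]
ee_rot: [0.153, 0.034, 0.988, -0.004]
contact_force: [0.8, -0.9, 0.0]
width: 0.0855
gripper_force: 0.0
```

Request:
{"api": "servo_tool", "payload": {"moves": [{"dp": [0.03,-0.19,0.02],"delta_rot": [-0.02,-0.61,-0.05],"fingers": 1},{"dp": [0.04,-0.19,0.02],"delta_rot": [-0.01,-0.61,-0.05],"fingers": 1},{"dp": [0.04,-0.19,0.02],"delta_rot": [-0.02,-0.62,-0.04],"fingers": 1},{"dp": [0.04,-0.19,0.01],"delta_rot": [-0.01,-0.61,-0.05],"fingers": 1},{"dp": [0.04,-0.19,0.01],"delta_rot": [-0.02,-0.62,-0.04],"fingers": 1}]}}

```text
clock: 2.5
position: [0.4712, -0.1101, 0.2707]
ee_rot: [0.291, 0.022, 0.956, -0.005]
contact_force: [0.6, 0.4, -0.4]
width: 0.0853
gripper_force: 0.0
```

Request:
{"api": "servo_tool", "payload": {"moves": [{"dp": [0,0,0],"delta_rot": [0,0,0],"fingers": 1},{"dp": [0,0,0],"delta_rot": [0,0,0],"fingers": 1},{"dp": [0,0,0],"delta_rot": [0,0,0],"fingers": 1}]}}

```text
clock: 2.8
position: [0.4727, -0.1091, 0.2711]
ee_rot: [0.29, 0.022, 0.957, -0.004]
contact_force: [-0.4, -1.2, -0.2]
width: 0.0853
gripper_force: 0.0
```

```bash
cat >> h.py <<'E'
def look(E,dd,pk):
    """wrist: fit the lamp whose end is near E, say where to go"""
    from rig import readout,imaging
    import cv2,pickle
    np.set_printoptions(precision=4,suppress=True)
    s=readout.get_state(); im,z=imaging.get_image("wrist"); c=imaging.calibration("wrist")
    pickle.dump((s,im,z,c),open(pk+".pkl","wb")); cv2.imwrite("pics/%s.png"%pk,cv2.resize(im,(800,600),interpolation=cv2.INTER_CUBIC)[:,:,::-1])
    print(s["clock"],s["position"],s["qpos"]); k=wcal(s,c); X=cloud(z,*k); h=cv2.cvtColor(im,cv2.COLOR_RGB2HSV)
    a=(X-E)@dd; r=np.linalg.norm(np.cross(X-E,dd),axis=-1)
    m=(z>0)&(a<-.015)&(a>-.09)&(r<.025)&(h[...,1]<70)&(h[...,2]>90)
    P=X[m]; p,d2,e=fitcyl(P,P.mean(0),dd); print("tube",len(P),p,d2,e,"tilt",np.degrees(np.arccos(d2[2])))
    m2=(z>0)&(abs(a)<.012)&(r<.02); Q=X[m2]; top=np.percentile((Q-p)@d2,90); print("end",len(Q),Q.mean(0),p+d2*top)
    blue=(z>0)&(h[...,0]>100)&(h[...,0]<130)&(h[...,1]>120)&(a<-.08)&(a>-.125)&(r<.03); print("collar top",blue.sum(),(np.percentile((X[blue]-p)@d2,90)-top) if blue.any() else 0)
    return s,p,d2,p+d2*top
E
python3 - <<'E'
from h import *
look(np.array([.531,-.127,.177]),np.array([-.573,.027,.819]),"f")
E
```

```text
2.8 [ 0.4727 -0.1091  0.2711] [-0.5338 -0.0359  2.0988  0.4846  0.604  -2.3946]
tube 536 [ 0.5594 -0.1285  0.1391] [-0.5786  0.025   0.8152] 0.00013732914765675168 tilt 35.39296513255386
end 1221 [ 0.5314 -0.1269  0.1753] [ 0.5322 -0.1274  0.1775]
collar top 394 -0.09790820461079769
```

View pics/f.png

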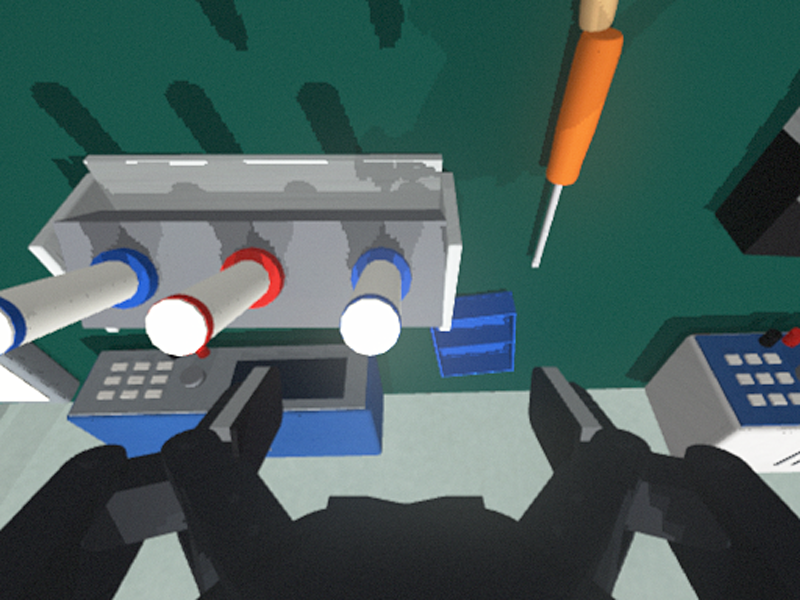

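The wrist view shows lamp B's end at (370,326) and its collar at (382,270). Red is at (180,325), and the far blue lamp is at the left edge. The fit gives a 35.4° tilt and the end at (0.532, −0.127, 0.1775). I'll line up, advance along the axis and grip.

```bash
python3 - <<'E'
from h import *
from rig import readout
s=readout.get_state()
d=np.array([-.5786,.025,.8152]);end=np.array([.5322,-.1274,.1775]);Rg=frame(-d,[.047,.999,0])
p,R=plan(s["position"],q2R(s["ee_rot"]),end+.11*d,Rg,3,1,2)
plan(p,R,end+.010*d,Rg,5,1,2)
E
```

```text
[0.01, -0.03, 0.0][0.01, -0.1, 0.0] | [0.01, -0.02, 0.0][0.01, -0.1, 0.0] | [0.01, -0.03, 0.01][0.02, -0.09, 0.0]
[0.0, 0.0, 0.1][0.0, 0.0, 0.0] | [0.0, 0.0, 0.1][0.0, 0.0, 0.0] | [0.0, 0.0, 0.1][0.0, 0.0, 0.0] | [0.0, 0.0, 0.1][0.0, 0.0, 0.0] | [0.0, 0.0, 0.1][0.0, 0.0, 0.0]
```

Request:
{"api": "servo_tool", "payload": {"moves": [{"dp": [0.01,-0.03,0],"delta_rot": [0.01,-0.1,0],"fingers": 1},{"dp": [0.01,-0.02,0],"delta_rot": [0.01,-0.1,0],"fingers": 1},{"dp": [0.01,-0.03,0.01],"delta_rot": [0.02,-0.09,0],"fingers": 1},{"dp": [0,0,0],"delta_rot": [0,0,0],"fingers": 1},{"dp": [0,0,0],"delta_rot": [0,0,0],"fingers": 1}]}}

```text
clock: 3.35
position: [0.4683, -0.1251, 0.2658]
ee_rot: [0.304, 0.022, 0.953, -0.006]
contact_force: [0.3, -0.5, -0.3]
width: 0.0855
gripper_force: 0.0
```

```bash
python3 - <<'E'
from h import *
from rig import readout
s=readout.get_state()
d=np.array([-.5786,.025,.8152]);end=np.array([.5322,-.1274,.1775]);Rg=frame(-d,[.047,.999,0])
print(s["qpos"]);plan(s["position"],q2R(s["ee_rot"]),end+.010*d,Rg,5,1,3)
E
```

```text
[-0.5914287  -0.03280214  2.12559932  0.57905584  0.58258808 -2.52872793]
[-0.001, 0.0, 0.099][-0.001, -0.001, -0.001] | [-0.001, 0.001, 0.099][-0.001, -0.001, -0.001] | [-0.001, 0.0, 0.099][-0.001, -0.001, -0.002] | [-0.001, 0.001, 0.099][-0.002, -0.001, -0.001] | [-0.001, 0.0, 0.099][-0.001, -0.001, -0.002]
```

Request:
{"api": "servo_tool", "payload": {"moves": [{"dp": [0,0,0.1],"delta_rot": [0,0,0],"fingers": 1},{"dp": [0,0,0.1],"delta_rot": [0,0,0],"fingers": 1},{"dp": [0,0,0.1],"delta_rot": [0,0,0],"fingers": 1},{"dp": [0,0,0.1],"delta_rot": [0,0,0],"fingers": 1},{"dp": [0,0,0.1],"delta_rot": [0,0,0],"fingers": 1}]}}

```text
clock: 3.85
position: [0.5281, -0.1262, 0.1866]
ee_rot: [0.3, 0.024, 0.953, -0.007]
contact_force: [0.2, 0.2, 0.3]
width: 0.0858
gripper_force: 0.0
```

Request:
{"api": "servo_tool", "payload": {"moves": [{"dp": [0,0,0],"delta_rot": [0,0,0],"fingers": 0.8},{"dp": [0,0,0],"delta_rot": [0,0,0],"fingers": 0.6}]}}

```text
clock: 4.05
position: [0.5278, -0.1263, 0.1875]
ee_rot: [0.301, 0.024, 0.953, -0.007]
contact_force: [-0.1, -0.1, 0.6]
width: 0.0586
gripper_force: 0.0
```

```bash
python3 - <<'E'
from h import *
from rig import readout
np.set_printoptions(precision=4,suppress=True)
s=readout.get_state()
d=np.array([-.5786,.025,.8152]);end=np.array([.5322,-.1274,.1775]);R=q2R(s["ee_rot"])
print(s["qpos"],"end in tool",R.T@(end-s["position"]),"axis in tool",R.T@d)
E
```

```text
[-0.5002  0.1687  2.1511  0.788   0.3599 -2.703 ] end in tool [ 0.0021 -0.0008  0.0107] axis in tool [ 0.0069 -0.0038 -0.9999]
```

The tube is centred between the fingers, but joint 6 is close to its limit. The lamp is round, so I'll turn a little about the tool's z axis to move away from the limit, then grip.

Request:
{"api": "servo_tool", "payload": {"moves": [{"dp": [0,0,0],"delta_rot": [0,0,1],"fingers": 0.6},{"dp": [0,0,0],"delta_rot": [0,0,1],"fingers": 0.6},{"dp": [0,0,0],"delta_rot": [0,0,0],"fingers": 0.4},{"dp": [0,0,0],"delta_rot": [0,0,0],"fingers": 0.2},{"dp": [0,0,0],"delta_rot": [0,0,0],"fingers": 0}], "force": 60}}

```text
clock: 4.55
position: [0.5275, -0.1272, 0.1885]
ee_rot: [0.301, 0.119, 0.946, 0.022]
contact_force: [-4.4, 0.5, 6.5]
width: 0.0263
gripper_force: 58.5
```

Request:
{"api": "servo_tool", "payload": {"moves": [{"dp": [0,0,0],"delta_rot": [0,0,0],"fingers": 0},{"dp": [0,0,0],"delta_rot": [0,0,0],"fingers": 0},{"dp": [0,0,0],"delta_rot": [0,0,0],"fingers": 0}]}}

```text
clock: 4.85
position: [0.5275, -0.1273, 0.1885]
ee_rot: [0.301, 0.119, 0.946, 0.022]
contact_force: [-5.0, 0.0, 6.7]
width: 0.0267
gripper_force: 58.5
```

```bash
python3 - <<'E'
from h import *
from rig import readout
s=readout.get_state();print(s)
E
```

```text
{'clock': 4.85, 'qpos': array([-0.50189034,  0.16679114,  2.1512415 ,  0.78873374,  0.35934322,
       -2.50474064]), 'qd': array([ 0.00125303,  0.00030001,  0.00043717, -0.0002559 ,  0.00083425,
        0.00091056]), 'effort': array([ 4.48594037e-01, -2.61520028e+01, -1.89599061e+01,  1.03197534e+00,
       -1.39659438e+00, -5.27067386e-03]), 'position': array([ 0.52752613, -0.12725174,  0.18849226]), 'ee_rot': array([0.30087885, 0.1189527 , 0.94596692, 0.02165091]), 'contact_force': array([-5.04135188,  0.03955808,  6.67855535]), 'moment': array([0.10989691, 0.3893852 , 0.10452207]), 'gripper_force': 58.46063196659088, 'width': 0.02671742938834468}
```

Request:
{"api": "servo_tool", "payload": {"moves": [{"dp": [0,0,-0.05],"delta_rot": [0,0,0],"fingers": 0},{"dp": [0,0,-0.05],"delta_rot": [0,0,0],"fingers": 0},{"dp": [0,0,-0.08],"delta_rot": [0,0,0],"fingers": 0},{"dp": [0,0,-0.1],"delta_rot": [0,0,0],"fingers": 0},{"dp": [0,0,-0.1],"delta_rot": [0,0,0],"fingers": 0}]}}

```text
clock: 5.35
position: [0.483, -0.1245, 0.2497]
ee_rot: [0.299, 0.119, 0.946, 0.022]
contact_force: [0.9, 0.0, -0.5]
width: 0.027
gripper_force: 59.0
```

Request:
{"api": "servo_tool", "payload": {"moves": [{"dp": [0,0,-0.1],"delta_rot": [0,0,0],"fingers": 0},{"dp": [0,0,-0.05],"delta_rot": [0,0,0],"fingers": 0},{"dp": [0,0,0],"delta_rot": [0,0,0],"fingers": 0}]}}

```text
clock: 5.65
position: [0.4665, -0.1241, 0.2754]
ee_rot: [0.301, 0.119, 0.946, 0.021]
contact_force: [1.2, -0.6, -0.2]
width: 0.0264
gripper_force: 59.0
```

```bash
cat >> h.py <<'E'
S0=np.array([.589,.2008]);S1=np.array([.5993,.2897]);YH=np.array([.11,.994,0])
E
python3 - <<'E'
from h import *
from rig import readout
s=readout.get_state();print(s["qpos"])
plan(s["position"],q2R(s["ee_rot"]),[.589,.19,.31],frame([0,0,-1],YH),15,1)
E
```

```text
[-0.58584821 -0.04831415  2.10963476  0.53894293  0.6044529  -2.27969841]
[-0.01, 0.11, 0.01][0.05, 0.41, -0.09] | [-0.02, 0.11, 0.01][0.05, 0.41, -0.09] | [-0.02, 0.11, 0.01][0.05, 0.41, -0.09] | [-0.02, 0.11, 0.01][0.05, 0.4, -0.09] | [-0.02, 0.11, 0.01][0.05, 0.41, -0.09]
[-0.02, 0.11, 0.0][0.05, 0.4, -0.09] | [-0.02, 0.11, 0.0][0.05, 0.41, -0.09] | [-0.02, 0.11, 0.0][0.05, 0.4, -0.09] | [-0.02, 0.11, 0.0][0.05, 0.41, -0.09] | [-0.02, 0.11, 0.0][0.05, 0.4, -0.09]
[-0.03, 0.11, 0.0][0.06, 0.41, -0.09] | [-0.03, 0.11, -0.01][0.05, 0.4, -0.09] | [-0.03, 0.11, -0.01][0.06, 0.41, -0.09] | [-0.03, 0.11, 0.0][0.05, 0.4, -0.09] | [-0.02, 0.12, -0.01][0.06, 0.41, -0.1]
```

```bash
python3 - <<'E'
from h import *
from rig import readout
s=readout.get_state()
plan(s["position"],q2R(s["ee_rot"]),[.599,.289,.32],frame([0,0,-1],YH),15,1)
E
```

```text
[-0.01, 0.14, 0.01][0.05, 0.41, -0.09] | [-0.01, 0.15, 0.01][0.05, 0.41, -0.09] | [-0.01, 0.14, 0.01][0.05, 0.41, -0.09] | [-0.02, 0.14, 0.0][0.05, 0.4, -0.09] | [-0.02, 0.15, 0.0][0.05, 0.41, -0.09]
[-0.02, 0.14, 0.0][0.05, 0.4, -0.09] | [-0.02, 0.14, 0.0][0.05, 0.41, -0.09] | [-0.02, 0.15, 0.0][0.05, 0.4, -0.09] | [-0.02, 0.14, 0.0][0.05, 0.41, -0.09] | [-0.02, 0.14, 0.0][0.05, 0.4, -0.09]
[-0.02, 0.15, -0.01][0.06, 0.41, -0.09] | [-0.03, 0.14, -0.01][0.05, 0.4, -0.09] | [-0.03, 0.15, -0.01][0.06, 0.41, -0.09] | [-0.03, 0.14, -0.01][0.05, 0.4, -0.09] | [-0.02, 0.15, -0.01][0.06, 0.41, -0.1]
```

Request:
{"api": "servo_tool", "payload": {"moves": [{"dp": [-0.01,0.14,0.01],"delta_rot": [0.05,0.41,-0.09],"fingers": 0},{"dp": [-0.01,0.15,0.01],"delta_rot": [0.05,0.41,-0.09],"fingers": 0},{"dp": [-0.01,0.14,0.01],"delta_rot": [0.05,0.41,-0.09],"fingers": 0},{"dp": [-0.02,0.14,0],"delta_rot": [0.05,0.4,-0.09],"fingers": 0},{"dp": [-0.02,0.15,0],"delta_rot": [0.05,0.41,-0.09],"fingers": 0}]}}

```text
clock: 6.15
position: [0.5113, 0.0145, 0.2886]
ee_rot: [0.199, 0.099, 0.975, 0.016]
contact_force: [1.3, -0.5, -1.8]
width: 0.0267
gripper_force: 59.1
```

Request:
{"api": "servo_tool", "payload": {"moves": [{"dp": [-0.02,0.14,0],"delta_rot": [0.05,0.4,-0.09],"fingers": 0},{"dp": [-0.02,0.14,0],"delta_rot": [0.05,0.41,-0.09],"fingers": 0},{"dp": [-0.02,0.15,0],"delta_rot": [0.05,0.4,-0.09],"fingers": 0},{"dp": [-0.02,0.14,0],"delta_rot": [0.05,0.41,-0.09],"fingers": 0},{"dp": [-0.02,0.14,0],"delta_rot": [0.05,0.4,-0.09],"fingers": 0}]}}

```text
clock: 6.65
position: [0.5548, 0.1509, 0.3024]
ee_rot: [0.099, 0.077, 0.992, 0.009]
contact_force: [0.5, 0.4, -1.7]
width: 0.0268
gripper_force: 59.2
```

Request:
{"api": "servo_tool", "payload": {"moves": [{"dp": [-0.02,0.15,-0.01],"delta_rot": [0.06,0.41,-0.09],"fingers": 0},{"dp": [-0.03,0.14,-0.01],"delta_rot": [0.05,0.4,-0.09],"fingers": 0},{"dp": [-0.03,0.15,-0.01],"delta_rot": [0.06,0.41,-0.09],"fingers": 0},{"dp": [-0.03,0.14,-0.01],"delta_rot": [0.05,0.4,-0.09],"fingers": 0},{"dp": [-0.02,0.15,-0.01],"delta_rot": [0.06,0.41,-0.1],"fingers": 0}]}}

```text
clock: 7.15
position: [0.5993, 0.2917, 0.3179]
ee_rot: [-0.003, 0.054, 0.999, 0.0]
contact_force: [0.1, -0.1, -1.3]
width: 0.0269
gripper_force: 59.1
```

Request:
{"api": "servo_tool", "payload": {"moves": [{"dp": [0,0,0],"delta_rot": [0,0,0],"fingers": 0},{"dp": [0,0,0],"delta_rot": [0,0,0],"fingers": 0},{"dp": [0,0,0],"delta_rot": [0,0,0],"fingers": 0}]}}

```text
clock: 7.45
position: [0.5983, 0.2896, 0.3185]
ee_rot: [-0.002, 0.055, 0.998, 0.0]
contact_force: [-0.2, -0.4, -1.8]
width: 0.0266
gripper_force: 59.3
```

```bash
cat >> h.py <<'E'
def inhand(pk):
    from rig import readout,imaging
    import cv2,pickle
    np.set_printoptions(precision=4,suppress=True)
    s=readout.get_state();R=q2R(s["ee_rot"]);im,z=imaging.get_image("wrist");c=imaging.calibration("wrist")
    pickle.dump((s,im,z,c),open(pk+".pkl","wb")); cv2.imwrite("pics/%s.png"%pk,cv2.resize(im,(800,600),interpolation=cv2.INTER_CUBIC)[:,:,::-1])
    print(s["clock"],s["position"],s["qpos"]);print(R)
    T=(cloud(z,*wcal(s,c))-s["position"])@R; h=cv2.cvtColor(im,cv2.COLOR_RGB2HSV); r=np.hypot(T[...,0],T[...,1])
    m=(z>0)&(r<.03)&(T[...,2]>.015)&(T[...,2]<.13)&(h[...,1]<70)&(h[...,2]>90)
    print("white",m.sum()); 
    if m.sum()>30:
        p,d,e=fitcyl(T[m],T[m].mean(0),[0,0,1.]) if False else fitcyl(T[m],T[m].mean(0),[0.0,0.001,1.]); print("lamp axis in tool",d,"at z=.12:",p+d*(.12-p[2])/d[2],e)
    b=(z>0)&(r<.04)&(T[...,2]>.07)&(T[...,2]<.16)&(h[...,0]>100)&(h[...,0]<130)&(h[...,1]>120)
    if b.sum()>10: print("collar",b.sum(),T[b].min(0),T[b].max(0),np.percentile(T[b][:,2],[5,50,95]))
E
python3 - <<'E'
from h import *
inhand("g")
E
```

```text
7.45 [0.5983 0.2896 0.3185] [ 0.3454  0.4077  1.2688  0.0016  1.4687 -1.1156]
[[-0.994   0.1097 -0.004 ]
 [ 0.1097  0.994   0.0003]
 [ 0.004  -0.0001 -1.    ]]
white 4190
lamp axis in tool [-0.0062 -0.0018  1.    ] at z=.12: [0.0025 0.0002 0.12  ] 0.00031589261135353715
collar 1005 [-0.0084 -0.0203  0.1093] [0.0237 0.0203 0.123 ] [0.1101 0.1113 0.1187]
```

View pics/g.png

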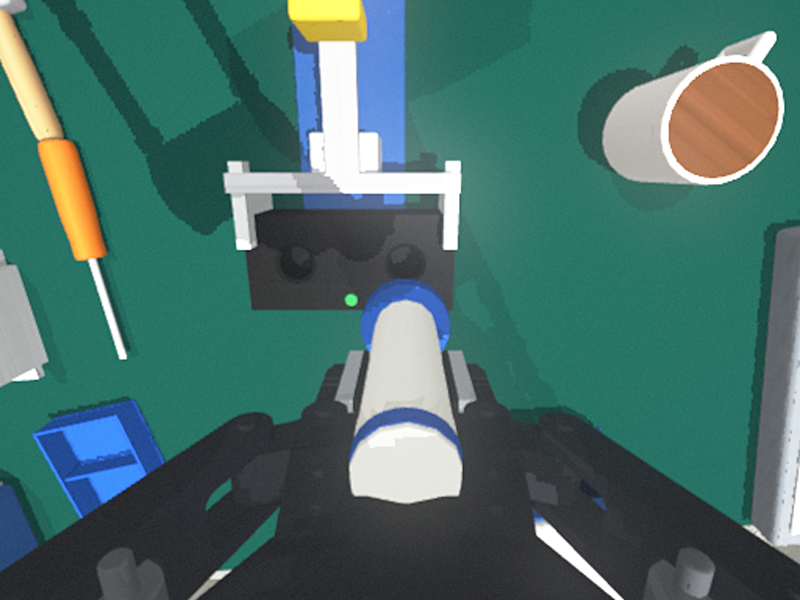

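The wrist view shows the lamp upright in the grip, collar at (405,315), with the sockets at (297,262) and (405,262). I'll cross-check the sockets from this second place.

```bash
python3 - <<'E'
from h import *
import pickle,cv2
np.set_printoptions(precision=4,suppress=True)
s1=pickle.load(open("w1.pkl","rb")); s2=pickle.load(open("g.pkl","rb"))
k1=wcal(s1[0],s1[3]);k2=wcal(s2[0],s2[3])
f=lambda x:(x+.5)*.64-.5
for n,a,b in(("s0",(351.5,306),(297.5,262)),("s1",(455.5,307.5),(405.5,262)),("led",(403,342.5),(351,299.5))):
    print(n,tri([(*k1,f(a[0]),f(a[1])),(*k2,f(b[0]),f(b[1]))]))
K,R,t=k2;z=s2[2];X=cloud(z,*k2)
for cc in((.589,.2008),(.5993,.2897)):
    m=(z>0)&(np.hypot(X[...,0]-cc[0],X[...,1]-cc[1])<.03)&(X[...,2]<.044)
    vv,uu=np.nonzero(m); d=np.stack([(uu-K[0,2])/K[0,0],(vv-K[1,2])/K[1,1],np.ones(len(uu))],1)@R; C=-R.T@t
    Q=C+d*((.0503-C[2])/d[:,2])[:,None]; print(len(Q),cv2.minEnclosingCircle(Q[:,:2].astype(np.float32)))
p,R=np.array(s2[0]["position"]),q2R(s2[0]["ee_rot"])
off=R@np.array([.0025,.0002,.122]); lamp=p+off; print("lamp",lamp)
tgt=np.array([.5988,.2897,.100]);print("shift tool units",R.T@(tgt-lamp)/.2)
E
```

```text
s0 (array([0.591 , 0.1983, 0.0373]), np.float64(0.00024042556673840586))
s1 (array([0.5981, 0.2903, 0.0485]), np.float64(0.0007048113532834144))
led (array([0.6235, 0.2418, 0.0552]), np.float64(8.630381087076537e-05))
334 ((0.589128315448761, 0.2016187459230423), 0.013635225594043732)
342 ((0.5988842844963074, 0.2898962199687958), 0.013731148093938828)
lamp [0.5954 0.2901 0.1965]
shift tool units [-0.0192  0.0001  0.4823]
```

Request:
{"api": "servo_tool", "payload": {"moves": [{"dp": [-0.02,0,0.08],"delta_rot": [0,0,0],"fingers": 0},{"dp": [0,0,0.1],"delta_rot": [0,0,0],"fingers": 0},{"dp": [0,0,0.1],"delta_rot": [0,0,0],"fingers": 0},{"dp": [0,0,0.1],"delta_rot": [0,0,0],"fingers": 0},{"dp": [0,0,0.1],"delta_rot": [0,0,0],"fingers": 0}]}}

```text
clock: 8.0
position: [0.602, 0.2886, 0.2234]
ee_rot: [-0.001, 0.056, 0.998, 0.001]
contact_force: [-0.3, -0.6, -0.5]
width: 0.0269
gripper_force: 59.3
```

Request:
{"api": "servo_tool", "payload": {"moves": [{"dp": [0,0,0],"delta_rot": [0,0,0],"fingers": 0},{"dp": [0,0,0],"delta_rot": [0,0,0],"fingers": 0}]}}

```text
clock: 8.2
position: [0.6023, 0.289, 0.2241]
ee_rot: [-0.001, 0.055, 0.998, 0.001]
contact_force: [0.1, 0.3, -0.3]
width: 0.0267
gripper_force: 59.3
```

```bash
cat >> h.py <<'E'
def where(off,S):
    from rig import readout
    np.set_printoptions(precision=4,suppress=True)
    s=readout.get_state();R=q2R(s["ee_rot"]);l=s["position"]+R@np.array(off)
    print(s["clock"],"lamp",l,"toolz",R[:,2],"to go units",R.T@(np.array([*S,.05])-l)/.2,"F",s["contact_force"],"M",s["moment"])
E
python3 - <<'E'
from h import *
where([.0025,.0002,.122],(.5988,.2897))
E
```

```text
8.2 lamp [0.5996 0.2897 0.1021] toolz [-0.0021  0.0013 -1.    ] to go units [ 0.0034 -0.0005  0.2606] F [ 0.117   0.3481 -0.3015] M [-0.0162 -0.0611  0.0292]
```

Request:
{"api": "servo_tool", "payload": {"moves": [{"dp": [0,0,0.05],"delta_rot": [0,0,0],"fingers": 0},{"dp": [0,0,0.04],"delta_rot": [0,0,0],"fingers": 0},{"dp": [0,0,0.04],"delta_rot": [0,0,0],"fingers": 0},{"dp": [0,0,0.04],"delta_rot": [0,0,0],"fingers": 0},{"dp": [0,0,0.04],"delta_rot": [0,0,0],"fingers": 0}]}}

```text
clock: 8.7
position: [0.6022, 0.2898, 0.1808]
ee_rot: [-0.001, 0.055, 0.998, 0.001]
contact_force: [0.4, -1.6, -0.9]
width: 0.0271
gripper_force: 59.3
```

Request:
{"api": "servo_tool", "payload": {"moves": [{"dp": [0,0,0.02],"delta_rot": [0,0,0],"fingers": 0},{"dp": [0,0,0.02],"delta_rot": [0,0,0],"fingers": 0},{"dp": [0,0,0],"delta_rot": [0,0,0],"fingers": 0}]}}

```text
clock: 9.0
position: [0.6025, 0.2899, 0.1739]
ee_rot: [-0.001, 0.055, 0.998, 0.001]
contact_force: [0.6, -0.0, -0.9]
width: 0.0269
gripper_force: 59.8
```

```bash
python3 - <<'E'
from h import *
where([.0025,.0002,.122],(.5988,.2897))
E
```

```text
9.0 lamp [0.5998 0.2905 0.0519] toolz [-0.0016  0.0015 -1.    ] to go units [ 0.0046 -0.0047  0.0095] F [ 0.5794 -0.0268 -0.86  ] M [-0.0505 -0.0514 -0.0052]
```

Inserted with no resistance, so I'll press the last 2 mm home.

Request:
{"api": "servo_tool", "payload": {"moves": [{"dp": [0,0,0.01],"delta_rot": [0,0,0],"fingers": 0},{"dp": [0,0,0.01],"delta_rot": [0,0,0],"fingers": 0},{"dp": [0,0,0],"delta_rot": [0,0,0],"fingers": 0}]}}

```text
clock: 9.3
position: [0.6026, 0.2899, 0.1737]
ee_rot: [0.0, 0.055, 0.998, 0.001]
contact_force: [-4.6, -2.1, 16.1]
width: 0.0267
gripper_force: 61.2
```

Seated: the force rose to 16 N. I'll release and lift.

Request:
{"api": "servo_tool", "payload": {"moves": [{"dp": [0,0,0],"delta_rot": [0,0,0],"fingers": 0.3},{"dp": [0,0,0],"delta_rot": [0,0,0],"fingers": 0.6},{"dp": [0,0,0],"delta_rot": [0,0,0],"fingers": 0.7},{"dp": [0,0,-0.05],"delta_rot": [0,0,0],"fingers": 0.7},{"dp": [0,0,-0.15],"delta_rot": [0,0,0],"fingers": 0.7}]}}

```text
clock: 9.8
position: [0.6007, 0.2891, 0.2067]
ee_rot: [-0.005, 0.055, 0.998, -0.001]
contact_force: [0.6, -0.6, -0.2]
width: 0.0597
gripper_force: 0.0
```

Request:
{"api": "servo_tool", "payload": {"moves": [{"dp": [0,0,-0.2],"delta_rot": [0,0,0],"fingers": 0.8},{"dp": [0,0,-0.2],"delta_rot": [0,0,0],"fingers": 1},{"dp": [0,0,-0.1],"delta_rot": [0,0,0],"fingers": 1},{"dp": [0,0,0],"delta_rot": [0,0,0],"fingers": 1},{"dp": [0,0,0],"delta_rot": [0,0,0],"fingers": 1}]}}

```text
clock: 10.3
position: [0.6025, 0.2896, 0.3096]
ee_rot: [-0.001, 0.055, 0.998, 0.001]
contact_force: [-0.2, -1.2, -1.2]
width: 0.0852
gripper_force: 0.0
```

```bash
python3 - <<'E'
from h import *
from rig import readout,imaging
import cv2
np.set_printoptions(precision=4,suppress=True)
s=readout.get_state();R=q2R(s["ee_rot"]);print(s["position"],s["qpos"])
im,z=imaging.get_image("wrist");k=wcal(s,imaging.calibration("wrist"));X=cloud(z,*k);h=cv2.cvtColor(im,cv2.COLOR_RGB2HSV)
r=np.hypot(X[...,0]-.599,X[...,1]-.29)
m=(z>0)&(r<.025)&(X[...,2]>.07)&(X[...,2]<.145)&(h[...,1]<70)&(h[...,2]>90)
P=X[m];p,d,e=fitcyl(P,P.mean(0),[0,.001,1]);print("lampB",len(P),d,p+d*(.05-p[2])/d[2],e)
m=(z>0)&(r<.012)&(X[...,2]>.14);print("end z",np.median(X[m][:,2]),m.sum())
m=(z>0)&(r<.03)&(h[...,0]>100)&(h[...,0]<130)&(h[...,1]>120)&(X[...,2]<.09);print("collar",m.sum(),np.percentile(X[m][:,2],[50,90]))
# plan to A hover, y flipped
d=np.array([-.5786,.025,.8152]);end=np.array([.5240,-.3060,.1765])
Rt=frame(-d,[-.047,-.999,0])
Rd=frame([0,0,-1],[-.11,-.994,0])
print("rotvec",Rot.from_matrix(R.T@Rt).as_rotvec())
E
```

```text
[0.6025 0.2896 0.3096] [ 0.3432  0.4163  1.2766  0.002   1.4502 -1.1178]
lampB 370 [-0.0027 -0.0009  1.    ] [0.6007 0.2908 0.05  ] 0.00012894100736437347
end z 0.3226389696249798 4836
collar 322 [0.0627 0.0635]
rotvec [-0.9395  0.031   2.9336]
```

Lamp B is seated: collar top at 62.5 mm, axis upright and within 2 mm of the socket. On to lamp A, with the gripper turned about the lamp's axis to keep joint 6 clear of its limit.

```bash
python3 - <<'E'
from h import *
from rig import readout
s=readout.get_state();R=q2R(s["ee_rot"])
d=np.array([-.5786,.025,.8152]);end=np.array([.5240,-.3060,.1765])
Rt=frame(-d,[.047,.999,0])@Rot.from_rotvec([0,0,1.2]).as_matrix()
plan(s["position"],R,end+.14*d,Rt,20,1)
E
```

```text
[0.02, -0.15, 0.0][-0.19, -0.26, 0.55] | [0.02, -0.15, 0.0][-0.19, -0.26, 0.55] | [0.01, -0.15, 0.0][-0.2, -0.26, 0.55] | [0.0, -0.15, 0.0][-0.2, -0.26, 0.55] | [-0.01, -0.15, -0.01][-0.19, -0.26, 0.55]
[-0.02, -0.15, -0.01][-0.2, -0.27, 0.55] | [-0.03, -0.15, -0.01][-0.19, -0.26, 0.55] | [-0.04, -0.15, -0.02][-0.2, -0.27, 0.55] | [-0.05, -0.15, -0.02][-0.19, -0.26, 0.55] | [-0.05, -0.14, -0.02][-0.2, -0.27, 0.55]
[-0.06, -0.14, -0.02][-0.2, -0.26, 0.55] | [-0.07, -0.14, -0.02][-0.19, -0.27, 0.55] | [-0.08, -0.13, -0.02][-0.2, -0.26, 0.55] | [-0.09, -0.13, -0.02][-0.19, -0.27, 0.55] | [-0.09, -0.12, -0.02][-0.2, -0.26, 0.55]
[-0.1, -0.11, -0.02][-0.19, -0.27, 0.54] | [-0.11, -0.11, -0.02][-0.2, -0.26, 0.55] | [-0.11, -0.1, -0.02][-0.19, -0.27, 0.54] | [-0.12, -0.1, -0.02][-0.2, -0.26, 0.55] | [-0.12, -0.09, -0.02][-0.19, -0.27, 0.54]
```

Request:
{"api": "servo_tool", "payload": {"moves": [{"dp": [0.02,-0.15,0],"delta_rot": [-0.19,-0.26,0.55],"fingers": 1},{"dp": [0.02,-0.15,0],"delta_rot": [-0.19,-0.26,0.55],"fingers": 1},{"dp": [0.01,-0.15,0],"delta_rot": [-0.2,-0.26,0.55],"fingers": 1},{"dp": [0,-0.15,0],"delta_rot": [-0.2,-0.26,0.55],"fingers": 1},{"dp": [-0.01,-0.15,-0.01],"delta_rot": [-0.19,-0.26,0.55],"fingers": 1}]}}

```text
clock: 10.85
position: [0.5605, 0.1434, 0.3025]
ee_rot: [0.064, 0.192, 0.978, 0.045]
contact_force: [-0.2, -0.8, 0.2]
width: 0.0852
gripper_force: 0.0
```

Request:
{"api": "servo_tool", "payload": {"moves": [{"dp": [-0.02,-0.15,-0.01],"delta_rot": [-0.2,-0.27,0.55],"fingers": 1},{"dp": [-0.03,-0.15,-0.01],"delta_rot": [-0.19,-0.26,0.55],"fingers": 1},{"dp": [-0.04,-0.15,-0.02],"delta_rot": [-0.2,-0.27,0.55],"fingers": 1},{"dp": [-0.05,-0.15,-0.02],"delta_rot": [-0.19,-0.26,0.55],"fingers": 1},{"dp": [-0.05,-0.14,-0.02],"delta_rot": [-0.2,-0.27,0.55],"fingers": 1}]}}

```text
clock: 11.35
position: [0.5219, -0.0056, 0.2998]
ee_rot: [0.132, 0.324, 0.933, 0.089]
contact_force: [-0.1, 1.0, 0.2]
width: 0.0855
gripper_force: 0.0
```

Request:
{"api": "servo_tool", "payload": {"moves": [{"dp": [-0.06,-0.14,-0.02],"delta_rot": [-0.2,-0.26,0.55],"fingers": 1},{"dp": [-0.07,-0.14,-0.02],"delta_rot": [-0.19,-0.27,0.55],"fingers": 1},{"dp": [-0.08,-0.13,-0.02],"delta_rot": [-0.2,-0.26,0.55],"fingers": 1},{"dp": [-0.09,-0.13,-0.02],"delta_rot": [-0.19,-0.27,0.55],"fingers": 1},{"dp": [-0.09,-0.12,-0.02],"delta_rot": [-0.2,-0.26,0.55],"fingers": 1}]}}

```text
clock: 11.85
position: [0.4818, -0.1551, 0.2941]
ee_rot: [0.195, 0.447, 0.863, 0.13]
contact_force: [0.4, 0.0, 0.1]
width: 0.0855
gripper_force: 0.0
```

```bash
python3 - <<'E'
from h import *
from rig import readout
s=readout.get_state();R=q2R(s["ee_rot"])
np.set_printoptions(precision=3,suppress=True)
print(s["qpos"],s["position"])
d=np.array([-.5786,.025,.8152]);end=np.array([.5240,-.3060,.1765])
Rt=frame(-d,[.047,.999,0])@Rot.from_rotvec([0,0,1.2]).as_matrix()
plan(s["position"],R,end+.14*d,Rt,5,1)
E
```

```text
[-0.632  0.022  1.93   0.415  0.873 -1.466] [ 0.482 -0.155  0.294]
[-0.1, -0.11, -0.02][-0.19, -0.27, 0.54] | [-0.11, -0.11, -0.02][-0.19, -0.27, 0.54] | [-0.11, -0.1, -0.02][-0.19, -0.27, 0.54] | [-0.12, -0.09, -0.02][-0.2, -0.26, 0.53] | [-0.12, -0.09, -0.02][-0.19, -0.27, 0.54]
```

Request:
{"api": "servo_tool", "payload": {"moves": [{"dp": [-0.1,-0.11,-0.02],"delta_rot": [-0.19,-0.27,0.54],"fingers": 1},{"dp": [-0.11,-0.11,-0.02],"delta_rot": [-0.19,-0.27,0.54],"fingers": 1},{"dp": [-0.11,-0.1,-0.02],"delta_rot": [-0.19,-0.27,0.54],"fingers": 1},{"dp": [-0.12,-0.09,-0.02],"delta_rot": [-0.2,-0.26,0.53],"fingers": 1},{"dp": [-0.12,-0.09,-0.02],"delta_rot": [-0.19,-0.27,0.54],"fingers": 1}]}}

```text
clock: 12.35
position: [0.4438, -0.3019, 0.2908]
ee_rot: [0.254, 0.556, 0.773, 0.167]
contact_force: [0.6, -0.6, -0.6]
width: 0.0856
gripper_force: 0.0
```

Request:
{"api": "servo_tool", "payload": {"moves": [{"dp": [0,0,0],"delta_rot": [0,0,0],"fingers": 1},{"dp": [0,0,0],"delta_rot": [0,0,0],"fingers": 1},{"dp": [0,0,0],"delta_rot": [0,0,0],"fingers": 1}]}}

```text
clock: 12.65
position: [0.4447, -0.3001, 0.2918]
ee_rot: [0.254, 0.555, 0.774, 0.167]
contact_force: [-0.3, -0.1, -0.5]
width: 0.0855
gripper_force: 0.0
```

```bash
python3 - <<'E'
from h import *
s,p,d,end=look(np.array([.524,-.306,.1765]),np.array([-.5786,.025,.8152]),"k")
Rt=frame(-d,[.047,.999,0])@Rot.from_rotvec([0,0,1.2]).as_matrix()
plan(s["position"],q2R(s["ee_rot"]),end+.11*d,Rt,3,1,2)
E
```

```text
12.65 [ 0.4447 -0.3001  0.2918] [-0.9896  0.067   1.9478  0.6728  0.857  -1.6988]
tube 448 [ 0.5518 -0.3091  0.1381] [-0.5798  0.0268  0.8143] 0.0001266925580245869 tilt 35.48284727566498
end 935 [ 0.5242 -0.3059  0.1758] [ 0.5239 -0.3078  0.1773]
collar top 322 -0.09785948249363027
[-0.01, -0.01, 0.05][0.0, -0.01, 0.01] | [0.0, 0.0, 0.05][0.0, -0.01, 0.01] | [-0.01, -0.01, 0.05][0.0, -0.02, 0.01]
```

View pics/k.png

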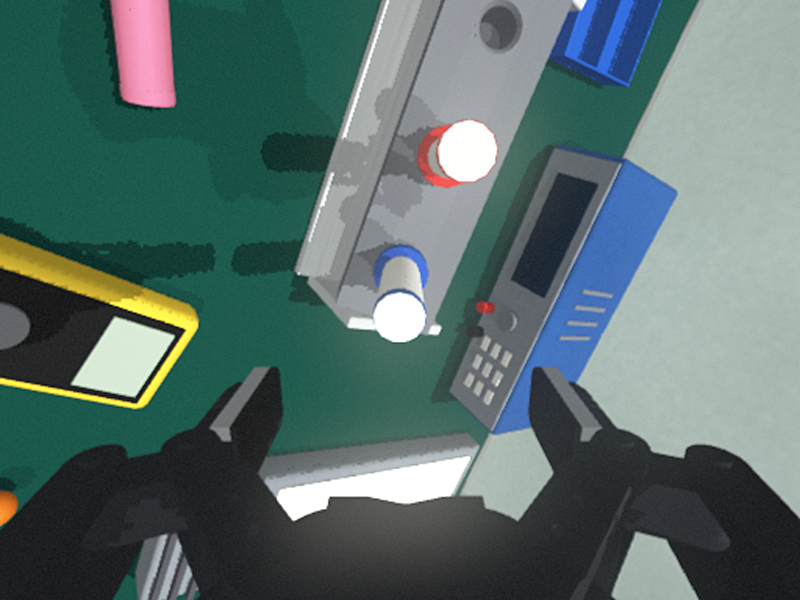

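Lamp A's end is at (400,315), between the finger lines; the red lamp is at (468,150), well clear. I'll advance.

Request:
{"api": "servo_tool", "payload": {"moves": [{"dp": [-0.01,-0.01,0.05],"delta_rot": [0,-0.01,0.01],"fingers": 1},{"dp": [0,0,0.05],"delta_rot": [0,-0.01,0.01],"fingers": 1},{"dp": [-0.01,-0.01,0.05],"delta_rot": [0,-0.02,0.01],"fingers": 1},{"dp": [0,0,0],"delta_rot": [0,0,0],"fingers": 1},{"dp": [0,0,0],"delta_rot": [0,0,0],"fingers": 1}]}}

```text
clock: 13.2
position: [0.4604, -0.3069, 0.2665]
ee_rot: [0.256, 0.556, 0.773, 0.166]
contact_force: [-0.2, 0.8, 0.1]
width: 0.0853
gripper_force: 0.0
```

```bash
python3 - <<'E'
from h import *
from rig import readout
s=readout.get_state()
np.set_printoptions(precision=3,suppress=True);print(s["qpos"])
d=np.array([-.5798,.0268,.8143]);end=np.array([.5239,-.3078,.1773])
Rt=frame(-d,[.047,.999,0])@Rot.from_rotvec([0,0,1.2]).as_matrix()
plan(s["position"],q2R(s["ee_rot"]),end+.010*d,Rt,5,1,3)
E
```

```text
[-0.966  0.116  1.965  0.709  0.787 -1.732]
[0.002, 0.001, 0.099][0.001, 0.004, 0.0] | [0.002, 0.001, 0.1][0.001, 0.004, 0.0] | [0.002, 0.0, 0.099][0.001, 0.004, 0.0] | [0.002, 0.001, 0.1][0.0, 0.004, 0.0] | [0.002, 0.0, 0.099][0.001, 0.003, 0.0]
```

Request:
{"api": "servo_tool", "payload": {"moves": [{"dp": [0,0,0.1],"delta_rot": [0,0,0],"fingers": 1},{"dp": [0.01,0,0.1],"delta_rot": [0,0,0],"fingers": 1},{"dp": [0,0,0.1],"delta_rot": [0,0,0],"fingers": 1},{"dp": [0,0,0.1],"delta_rot": [0,0,0],"fingers": 1},{"dp": [0,0,0.1],"delta_rot": [0,0,0],"fingers": 1}]}}

```text
clock: 13.7
position: [0.5184, -0.3085, 0.1853]
ee_rot: [0.257, 0.556, 0.773, 0.165]
contact_force: [-0.5, 0.4, 0.4]
width: 0.0853
gripper_force: 0.0
```

Request:
{"api": "servo_tool", "payload": {"moves": [{"dp": [0,0,0],"delta_rot": [0,0,0],"fingers": 0.8},{"dp": [0,0,0],"delta_rot": [0,0,0],"fingers": 0.6},{"dp": [0,0,0],"delta_rot": [0,0,0],"fingers": 0.6}]}}

```text
clock: 14.0
position: [0.5177, -0.3086, 0.1864]
ee_rot: [0.258, 0.556, 0.773, 0.165]
contact_force: [0.1, 0.1, 0.2]
width: 0.0511
gripper_force: 0.0
```

```bash
python3 - <<'E'
from h import *
from rig import readout
np.set_printoptions(precision=4,suppress=True)
s=readout.get_state()
d=np.array([-.5798,.0268,.8143]);end=np.array([.5239,-.3078,.1773]);R=q2R(s["ee_rot"])
print(s["qpos"],"end in tool",R.T@(end-s["position"]),"axis in tool",R.T@d)
E
```

```text
[-0.8628  0.277   1.9988  0.8667  0.5869 -1.8581] end in tool [0.0011 0.0001 0.011 ] axis in tool [-0.0046  0.0013 -1.    ]
```

Well centred. I'll grip and pull out.

Request:
{"api": "servo_tool", "payload": {"moves": [{"dp": [0,0,0],"delta_rot": [0,0,0],"fingers": 0.3},{"dp": [0,0,0],"delta_rot": [0,0,0],"fingers": 0},{"dp": [0,0,0],"delta_rot": [0,0,0],"fingers": 0},{"dp": [0,0,0],"delta_rot": [0,0,0],"fingers": 0},{"dp": [0,0,0],"delta_rot": [0,0,0],"fingers": 0}], "force": 60}}

```text
clock: 14.5
position: [0.5175, -0.3087, 0.1864]
ee_rot: [0.258, 0.556, 0.773, 0.165]
contact_force: [-6.2, 0.3, 7.1]
width: 0.0272
gripper_force: 58.5
```

Request:
{"api": "servo_tool", "payload": {"moves": [{"dp": [0,0,-0.05],"delta_rot": [0,0,0],"fingers": 0},{"dp": [0,0,-0.05],"delta_rot": [0,0,0],"fingers": 0},{"dp": [0,0,-0.08],"delta_rot": [0,0,0],"fingers": 0},{"dp": [0,0,-0.1],"delta_rot": [0,0,0],"fingers": 0},{"dp": [0,0,-0.1],"delta_rot": [0,0,0],"fingers": 0}]}}

```text
clock: 15.0
position: [0.4724, -0.3053, 0.2475]
ee_rot: [0.256, 0.556, 0.773, 0.166]
contact_force: [0.9, -1.0, -0.4]
width: 0.027
gripper_force: 59.5
```

Request:
{"api": "servo_tool", "payload": {"moves": [{"dp": [0,0,-0.15],"delta_rot": [0,0,0],"fingers": 0},{"dp": [0,0,-0.1],"delta_rot": [0,0,0],"fingers": 0},{"dp": [0,0,-0.1],"delta_rot": [0,0,0],"fingers": 0},{"dp": [0,0,0],"delta_rot": [0,0,0],"fingers": 0}]}}

```text
clock: 15.4
position: [0.432, -0.3042, 0.3065]
ee_rot: [0.259, 0.556, 0.773, 0.164]
contact_force: [0.1, -0.1, -1.2]
width: 0.0264
gripper_force: 59.6
```

```bash
python3 - <<'E'
from h import *
from rig import readout
s=readout.get_state();print(s["qpos"])
p,R=plan(s["position"],q2R(s["ee_rot"]),[.589,.19,.335],frame([0,0,-1],YH),20,1)
E
```

```text
[-1.02075065  0.04028139  1.93824447  0.66286521  0.89223826 -1.69925557]
[0.11, 0.07, 0.01][0.19, 0.27, -0.55] | [0.1, 0.08, 0.01][0.19, 0.27, -0.55] | [0.1, 0.09, 0.02][0.19, 0.27, -0.55] | [0.09, 0.09, 0.02][0.19, 0.27, -0.55] | [0.08, 0.1, 0.02][0.19, 0.27, -0.55]
[0.08, 0.1, 0.02][0.19, 0.27, -0.55] | [0.07, 0.11, 0.02][0.19, 0.27, -0.55] | [0.07, 0.11, 0.02][0.19, 0.27, -0.55] | [0.06, 0.11, 0.02][0.19, 0.27, -0.55] | [0.05, 0.12, 0.01][0.19, 0.27, -0.55]
[0.05, 0.12, 0.01][0.19, 0.27, -0.55] | [0.04, 0.12, 0.01][0.19, 0.26, -0.55] | [0.03, 0.13, 0.01][0.19, 0.27, -0.55] | [0.02, 0.13, 0.01][0.2, 0.27, -0.55] | [0.02, 0.13, 0.01][0.19, 0.26, -0.55]
[0.01, 0.13, 0.01][0.19, 0.27, -0.55] | [0.0, 0.13, 0.0][0.2, 0.26, -0.54] | [0.0, 0.13, 0.0][0.19, 0.27, -0.54] | [-0.01, 0.12, 0.0][0.2, 0.26, -0.55] | [-0.02, 0.13, 0.0][0.2, 0.27, -0.54]
```

The plug tip would pass too close to the red lamp, so I'll lift 70 mm first.

```bash
python3 - <<'E'
from h import *
from rig import readout
s=readout.get_state();R0=q2R(s["ee_rot"])
p,R=plan(s["position"],R0,s["position"]+np.array([0,0,.075]),R0,3,1)
p,R=plan(p,R,[.589,.19,.345],frame([0,0,-1],YH),20,1)
E
```

```text
[-0.03, 0.07, -0.1][0.0, 0.0, 0.0] | [-0.03, 0.07, -0.1][0.0, 0.0, 0.0] | [-0.02, 0.06, -0.1][0.0, 0.0, 0.0]
[0.11, 0.07, 0.03][0.19, 0.27, -0.55] | [0.1, 0.07, 0.03][0.19, 0.27, -0.55] | [0.1, 0.08, 0.03][0.19, 0.27, -0.55] | [0.09, 0.08, 0.03][0.19, 0.27, -0.55] | [0.09, 0.09, 0.03][0.19, 0.27, -0.55]
[0.08, 0.1, 0.03][0.19, 0.27, -0.55] | [0.08, 0.1, 0.03][0.19, 0.27, -0.55] | [0.07, 0.1, 0.03][0.19, 0.27, -0.55] | [0.06, 0.11, 0.03][0.19, 0.27, -0.55] | [0.06, 0.11, 0.03][0.19, 0.27, -0.55]
[0.05, 0.12, 0.03][0.19, 0.27, -0.55] | [0.04, 0.12, 0.03][0.19, 0.26, -0.55] | [0.03, 0.12, 0.03][0.19, 0.27, -0.55] | [0.03, 0.13, 0.03][0.2, 0.27, -0.55] | [0.02, 0.13, 0.02][0.19, 0.26, -0.55]
[0.01, 0.13, 0.02][0.19, 0.27, -0.55] | [0.01, 0.13, 0.02][0.2, 0.26, -0.54] | [0.0, 0.13, 0.02][0.19, 0.27, -0.54] | [-0.01, 0.12, 0.01][0.2, 0.26, -0.55] | [-0.02, 0.13, 0.02][0.2, 0.27, -0.54]
```

Request:
{"api": "servo_tool", "payload": {"moves": [{"dp": [-0.03,0.07,-0.1],"delta_rot": [0,0,0],"fingers": 0},{"dp": [-0.03,0.07,-0.1],"delta_rot": [0,0,0],"fingers": 0},{"dp": [-0.02,0.06,-0.1],"delta_rot": [0,0,0],"fingers": 0}]}}

```text
clock: 15.7
position: [0.4328, -0.3039, 0.3777]
ee_rot: [0.256, 0.557, 0.773, 0.166]
contact_force: [0.7, -0.5, -0.2]
width: 0.0269
gripper_force: 59.5
```

Request:
{"api": "servo_tool", "payload": {"moves": [{"dp": [0.11,0.07,0.03],"delta_rot": [0.19,0.27,-0.55],"fingers": 0},{"dp": [0.1,0.07,0.03],"delta_rot": [0.19,0.27,-0.55],"fingers": 0},{"dp": [0.1,0.08,0.03],"delta_rot": [0.19,0.27,-0.55],"fingers": 0},{"dp": [0.09,0.08,0.03],"delta_rot": [0.19,0.27,-0.55],"fingers": 0},{"dp": [0.09,0.09,0.03],"delta_rot": [0.19,0.27,-0.55],"fingers": 0}]}}

```text
clock: 16.2
position: [0.4729, -0.1805, 0.3671]
ee_rot: [0.196, 0.444, 0.865, 0.129]
contact_force: [-0.4, -0.0, -0.8]
width: 0.0266
gripper_force: 59.6
```

Request:
{"api": "servo_tool", "payload": {"moves": [{"dp": [0.08,0.1,0.03],"delta_rot": [0.19,0.27,-0.55],"fingers": 0},{"dp": [0.08,0.1,0.03],"delta_rot": [0.19,0.27,-0.55],"fingers": 0},{"dp": [0.07,0.1,0.03],"delta_rot": [0.19,0.27,-0.55],"fingers": 0},{"dp": [0.06,0.11,0.03],"delta_rot": [0.19,0.27,-0.55],"fingers": 0},{"dp": [0.06,0.11,0.03],"delta_rot": [0.19,0.27,-0.55],"fingers": 0}]}}

```text
clock: 16.7
position: [0.511, -0.0571, 0.3598]
ee_rot: [0.132, 0.32, 0.934, 0.089]
contact_force: [0.3, -0.5, -1.2]
width: 0.0265
gripper_force: 59.6
```

Request:
{"api": "servo_tool", "payload": {"moves": [{"dp": [0.05,0.12,0.03],"delta_rot": [0.19,0.27,-0.55],"fingers": 0},{"dp": [0.04,0.12,0.03],"delta_rot": [0.19,0.26,-0.55],"fingers": 0},{"dp": [0.03,0.12,0.03],"delta_rot": [0.19,0.27,-0.55],"fingers": 0},{"dp": [0.03,0.13,0.03],"delta_rot": [0.2,0.27,-0.55],"fingers": 0},{"dp": [0.02,0.13,0.02],"delta_rot": [0.19,0.26,-0.55],"fingers": 0}]}}

```text
clock: 17.2
position: [0.5513, 0.0684, 0.3509]
ee_rot: [0.065, 0.188, 0.979, 0.046]
contact_force: [1.1, -0.5, -1.1]
width: 0.0267
gripper_force: 59.5
```

```bash
python3 - <<'E'
from h import *
from rig import readout
s=readout.get_state();R0=q2R(s["ee_rot"]);print(s["position"])
p,R=plan(s["position"],R0,[.590,.200,.335],frame([0,0,-1],YH),5,1)
E
```

```text
[0.55132381 0.06836948 0.35088854]
[0.02, 0.13, 0.03][0.2, 0.25, -0.54] | [0.01, 0.14, 0.03][0.2, 0.25, -0.54] | [0.0, 0.14, 0.02][0.2, 0.25, -0.54] | [-0.01, 0.13, 0.02][0.2, 0.26, -0.54] | [-0.02, 0.14, 0.02][0.19, 0.25, -0.53]
```

Request:
{"api": "servo_tool", "payload": {"moves": [{"dp": [0.02,0.13,0.03],"delta_rot": [0.2,0.25,-0.54],"fingers": 0},{"dp": [0.01,0.14,0.03],"delta_rot": [0.2,0.25,-0.54],"fingers": 0},{"dp": [0,0.14,0.02],"delta_rot": [0.2,0.25,-0.54],"fingers": 0},{"dp": [-0.01,0.13,0.02],"delta_rot": [0.2,0.26,-0.54],"fingers": 0},{"dp": [-0.02,0.14,0.02],"delta_rot": [0.19,0.25,-0.53],"fingers": 0}]}}

```text
clock: 17.7
position: [0.5903, 0.2007, 0.3359]
ee_rot: [0.0, 0.055, 0.998, -0.0]
contact_force: [-0.6, -0.6, -0.9]
width: 0.0265
gripper_force: 59.5
```

Request:
{"api": "servo_tool", "payload": {"moves": [{"dp": [0,0,0],"delta_rot": [0,0,0],"fingers": 0},{"dp": [0,0,0],"delta_rot": [0,0,0],"fingers": 0},{"dp": [0,0,0],"delta_rot": [0,0,0],"fingers": 0}]}}

```text
clock: 18.0
position: [0.5899, 0.1989, 0.3367]
ee_rot: [0.001, 0.057, 0.998, 0.0]
contact_force: [0.2, 0.1, -1.3]
width: 0.0267
gripper_force: 59.6
```

```bash
python3 - <<'E'
from h import *
inhand("m")
where([.0025,.0002,.122],(.589,.2012))
E
```

```text
18.0 [0.5899 0.1989 0.3367] [ 0.2136  0.332   1.3421 -0.0004  1.4648 -1.2434]
[[-0.9935  0.1135  0.0028]
 [ 0.1135  0.9935  0.0002]
 [-0.0027  0.0005 -1.    ]]
white 4264
lamp axis in tool [ 0.0007 -0.0022  1.    ] at z=.12: [0.0022 0.0002 0.12  ] 0.00032125513696455894
collar 1027 [-0.0088 -0.0201  0.1082] [0.0235 0.0208 0.1219] [0.1093 0.1105 0.1181]
18.05 lamp [0.5879 0.1992 0.2151] toolz [ 0.0035  0.0005 -1.    ] to go units [-0.0015  0.01    0.8258] F [-0.2475 -0.6146 -0.7522] M [-0.0417 -0.029  -0.0218]
```

Request:
{"api": "servo_tool", "payload": {"moves": [{"dp": [-0.003,0.01,0.1],"delta_rot": [0,0,0],"fingers": 0},{"dp": [0,0,0.13],"delta_rot": [0,0,0],"fingers": 0},{"dp": [0,0,0.13],"delta_rot": [0,0,0],"fingers": 0},{"dp": [0,0,0.12],"delta_rot": [0,0,0],"fingers": 0},{"dp": [0,0,0.08],"delta_rot": [0,0,0],"fingers": 0}]}}

```text
clock: 18.55
position: [0.5906, 0.2, 0.224]
ee_rot: [0.001, 0.057, 0.998, 0.0]
contact_force: [-0.7, 0.5, -1.0]
width: 0.0263
gripper_force: 59.6
```

Request:
{"api": "servo_tool", "payload": {"moves": [{"dp": [0,0,0],"delta_rot": [0,0,0],"fingers": 0},{"dp": [0,0,0],"delta_rot": [0,0,0],"fingers": 0}]}}

```text
clock: 18.75
position: [0.5918, 0.2007, 0.2261]
ee_rot: [0.002, 0.057, 0.998, 0.001]
contact_force: [0.7, 0.8, -1.8]
width: 0.0267
gripper_force: 59.6
```

```bash
python3 - <<'E'
from h import *
where([.0022,.0002,.121],(.5895,.2012))
E
```

```text
18.75 lamp [0.5902 0.2013 0.1051] toolz [ 0.0047  0.001  -1.    ] to go units [ 0.0046 -0.0011  0.2753] F [ 0.6642  0.7508 -1.7941] M [ 0.0117 -0.0212 -0.0183]
```

Request:
{"api": "servo_tool", "payload": {"moves": [{"dp": [0.002,0,0.06],"delta_rot": [0,0,0],"fingers": 0},{"dp": [0,0,0.05],"delta_rot": [0,0,0],"fingers": 0},{"dp": [0,0,0.05],"delta_rot": [0,0,0],"fingers": 0},{"dp": [0,0,0.04],"delta_rot": [0,0,0],"fingers": 0},{"dp": [0,0,0.03],"delta_rot": [0,0,0],"fingers": 0}]}}

```text
clock: 19.25
position: [0.5911, 0.2015, 0.1782]
ee_rot: [0.001, 0.057, 0.998, 0.0]
contact_force: [-0.1, 0.2, -2.0]
width: 0.0268
gripper_force: 59.6
```

Request:
{"api": "servo_tool", "payload": {"moves": [{"dp": [0,0,0.02],"delta_rot": [0,0,0],"fingers": 0},{"dp": [0,0,0.01],"delta_rot": [0,0,0],"fingers": 0},{"dp": [0,0,0],"delta_rot": [0,0,0],"fingers": 0}]}}

```text
clock: 19.55
position: [0.5916, 0.2015, 0.1735]
ee_rot: [0.002, 0.057, 0.998, 0.001]
contact_force: [0.3, -0.2, -0.8]
width: 0.0268
gripper_force: 60.1
```

```bash
python3 - <<'E'
from h import *
where([.0022,.0002,.121],(.5895,.2012))
E
```

```text
19.55 lamp [0.5899 0.202  0.0524] toolz [ 0.0043  0.0009 -1.    ] to go units [ 0.0018 -0.0045  0.0122] F [ 0.2622 -0.2024 -0.7998] M [-0.0995  0.0258  0.0821]
```

Request:
{"api": "servo_tool", "payload": {"moves": [{"dp": [0,0,0.01],"delta_rot": [0,0,0],"fingers": 0},{"dp": [0,0,0.01],"delta_rot": [0,0,0],"fingers": 0},{"dp": [0,0,0],"delta_rot": [0,0,0],"fingers": 0}]}}

```text
clock: 19.85
position: [0.5917, 0.2015, 0.173]
ee_rot: [0.003, 0.056, 0.998, 0.001]
contact_force: [-4.4, -1.6, 14.2]
width: 0.0267
gripper_force: 61.4
```

Request:
{"api": "servo_tool", "payload": {"moves": [{"dp": [0,0,0],"delta_rot": [0,0,0],"fingers": 0.3},{"dp": [0,0,0],"delta_rot": [0,0,0],"fingers": 0.6},{"dp": [0,0,0],"delta_rot": [0,0,0],"fingers": 0.7},{"dp": [0,0,-0.05],"delta_rot": [0,0,0],"fingers": 0.7},{"dp": [0,0,-0.15],"delta_rot": [0,0,0],"fingers": 0.7}]}}

```text
clock: 20.35
position: [0.5897, 0.2011, 0.207]
ee_rot: [-0.001, 0.057, 0.998, -0.0]
contact_force: [0.6, -0.1, 0.3]
width: 0.0598
gripper_force: 0.0
```

Request:
{"api": "servo_tool", "payload": {"moves": [{"dp": [0,0,-0.2],"delta_rot": [0,0,0],"fingers": 0.5},{"dp": [0,0,-0.2],"delta_rot": [0,0,0],"fingers": 0.2},{"dp": [0,0,-0.1],"delta_rot": [0,0,0],"fingers": 0},{"dp": [0,0,0],"delta_rot": [0,0,0],"fingers": 0},{"dp": [0,0,0],"delta_rot": [0,0,0],"fingers": 0}]}}

```text
clock: 20.85
position: [0.5907, 0.2014, 0.3094]
ee_rot: [0.002, 0.057, 0.998, 0.001]
contact_force: [0.0, 0.0, -0.2]
width: 0.0
gripper_force: 0.0
```

```bash
cat > chk.py <<'E'
from h import *
from rig import readout,imaging
import cv2
np.set_printoptions(precision=4,suppress=True)
s=readout.get_state();R=q2R(s["ee_rot"]);print(s["clock"],s["position"],s["qpos"],s["contact_force"])
im,z=imaging.get_image("wrist");k=wcal(s,imaging.calibration("wrist"));X=cloud(z,*k);h=cv2.cvtColor(im,cv2.COLOR_RGB2HSV)
cv2.imwrite("pics/n.png",cv2.resize(im,(800,600))[:,:,::-1])
for n,c in(("s0",(.5895,.2012)),("s1",(.599,.29))):
    r=np.hypot(X[...,0]-c[0],X[...,1]-c[1])
    m=(z>0)&(r<.025)&(X[...,2]>.07)&(X[...,2]<.145)&(h[...,1]<70)&(h[...,2]>90)
    P=X[m]
    if len(P)>20: p,d,e=fitcyl(P,P.mean(0),[0,.001,1]);print(n,len(P),d,p+d*(.05-p[2])/d[2],e)
    m=(z>0)&(r<.03)&(h[...,0]>100)&(h[...,0]<130)&(h[...,1]>120)&(X[...,2]<.09)
    if m.sum()>9: print("collar",m.sum(),np.percentile(X[m][:,2],[50,90]))
m=(z>0)&(h[...,0]>15)&(h[...,0]<38)&(h[...,1]>120)&(abs(X[...,0]-.45)<.1)&(abs(X[...,1]-.26)<.08)&(X[...,2]>.11)
if m.sum()>20: print("handle",m.sum(),cv2.minAreaRect(X[m][:,:2].astype(np.float32)))
E
python3 chk.py
```

```text
20.85 [0.5907 0.2014 0.3094] [ 0.217   0.3455  1.3884  0.0001  1.4033 -1.2405] [ 0.0087  0.0192 -0.168 ]
s0 387 [-0.003 -0.001  1.   ] [0.5908 0.2021 0.05  ] 0.00012426398313027456
collar 320 [0.0625 0.0635]
s1 685 [-0.0012 -0.0007  1.    ] [0.6004 0.291  0.05  ] 0.0001763406014997585
collar 378 [0.0625 0.0636]
handle 378 ((0.44044849276542664, 0.2613942623138428), (0.03933408856391907, 0.004682070575654507), 81.07036590576172)
```

Both lamps are home: collar tops at 62.5 mm, upright. Now the lock: fingers closed, go behind the handle.

```bash
python3 - <<'E'
from h import *
from rig import readout
s=readout.get_state();R0=q2R(s["ee_rot"])
R=frame([0,0,-1],[.108,.994,0])
p,_=plan(s["position"],R0,[.390,.267,.300],R,5,1)
plan(p,R,[.390,.267,.163],R,4,1)
E
```

```text
[0.21, 0.04, 0.01][0.0, 0.0, -0.01] | [0.21, 0.04, 0.01][0.0, 0.0, -0.01] | [0.2, 0.04, 0.01][0.0, 0.01, -0.01] | [0.21, 0.05, 0.0][0.0, 0.0, -0.01] | [0.2, 0.05, 0.01][0.01, 0.01, -0.01]
[0.0, 0.0, 0.17][0.0, 0.0, 0.0] | [0.0, 0.0, 0.17][0.0, 0.0, 0.0] | [0.0, 0.0, 0.17][0.0, 0.0, 0.0] | [0.0, 0.0, 0.17][0.0, 0.0, 0.0]
```

Request:
{"api": "servo_tool", "payload": {"moves": [{"dp": [0.21,0.04,0.01],"delta_rot": [0,0,-0.01],"fingers": 0},{"dp": [0.21,0.04,0.01],"delta_rot": [0,0,-0.01],"fingers": 0},{"dp": [0.2,0.04,0.01],"delta_rot": [0,0,-0.01],"fingers": 0},{"dp": [0.21,0.05,0],"delta_rot": [0,0,-0.01],"fingers": 0},{"dp": [0.2,0.05,0.01],"delta_rot": [0,0,-0.01],"fingers": 0}]}}

```text
clock: 21.4
position: [0.3887, 0.2679, 0.2987]
ee_rot: [0.0, 0.054, 0.999, -0.0]
contact_force: [-0.3, 0.8, 0.3]
width: 0.0002
gripper_force: 0.0
```

Request:
{"api": "servo_tool", "payload": {"moves": [{"dp": [0,0,0],"delta_rot": [0,0,0],"fingers": 0},{"dp": [0,0,0],"delta_rot": [0,0,0],"fingers": 0}]}}

```text
clock: 21.6
position: [0.39, 0.268, 0.2995]
ee_rot: [0.001, 0.053, 0.999, -0.0]
contact_force: [0.3, -0.4, -0.5]
width: 0.0002
gripper_force: 0.0
```

```bash
python3 - <<'E'
from h import *
from rig import readout
s=readout.get_state();R0=q2R(s["ee_rot"]);print(s["position"],s["qpos"])
R=frame([0,0,-1],[.108,.994,0])
plan(s["position"],R0,[.390,.267,.163],R,5,1)
E
```

```text
[0.39004291 0.26799387 0.29949693] [ 4.55662403e-01  1.23731538e-01  1.71644285e+00 -1.38980768e-03
  1.29927759e+00 -1.00824417e+00]
[0.0, 0.0, 0.14][0.0, 0.01, 0.0] | [0.0, 0.0, 0.14][0.0, 0.0, 0.0] | [0.0, 0.0, 0.13][0.0, 0.01, 0.01] | [0.0, 0.0, 0.14][0.0, 0.0, 0.0] | [0.0, 0.0, 0.13][0.0, 0.01, 0.01]
```

Request:
{"api": "servo_tool", "payload": {"moves": [{"dp": [0,0,0.14],"delta_rot": [0,0,0],"fingers": 0},{"dp": [0,0,0.14],"delta_rot": [0,0,0],"fingers": 0},{"dp": [0,0,0.14],"delta_rot": [0,0,0],"fingers": 0},{"dp": [0,0,0.14],"delta_rot": [0,0,0],"fingers": 0},{"dp": [0,0,0.12],"delta_rot": [0,0,0],"fingers": 0}]}}

```text
clock: 22.1
position: [0.3926, 0.2674, 0.1624]
ee_rot: [0.001, 0.055, 0.998, -0.0]
contact_force: [0.2, -0.4, -0.4]
width: 0.0001
gripper_force: 0.0
```

Request:
{"api": "servo_tool", "payload": {"moves": [{"dp": [-0.04,0,0],"delta_rot": [0,0,0],"fingers": 0},{"dp": [-0.04,0,0],"delta_rot": [0,0,0],"fingers": 0},{"dp": [-0.04,0,0],"delta_rot": [0,0,0],"fingers": 0},{"dp": [-0.04,0,0],"delta_rot": [0,0,0],"fingers": 0},{"dp": [-0.04,0,0],"delta_rot": [0,0,0],"fingers": 0}]}}

```text
clock: 22.6
position: [0.432, 0.264, 0.1655]
ee_rot: [0.002, 0.054, 0.999, 0.001]
contact_force: [-3.4, 1.3, 0.8]
width: 0.0001
gripper_force: 1.6
```

Request:
{"api": "servo_tool", "payload": {"moves": [{"dp": [-0.03,0,0],"delta_rot": [0,0,0],"fingers": 0},{"dp": [-0.03,0,0],"delta_rot": [0,0,0],"fingers": 0},{"dp": [-0.02,0,0],"delta_rot": [0,0,0],"fingers": 0},{"dp": [0,0,0],"delta_rot": [0,0,0],"fingers": 0}]}}

```text
clock: 23.0
position: [0.4486, 0.262, 0.1652]
ee_rot: [0.003, 0.054, 0.999, 0.001]
contact_force: [0.2, 0.6, 0.3]
width: 0.0005
gripper_force: 0.0
```

```bash
python3 chk.py
```

```text
23.0 [0.4486 0.262  0.1652] [ 0.3955  0.3102  1.8346 -0.002   0.9905 -1.0661] [0.2043 0.634  0.2901]
handle 116 ((0.4623185098171234, 0.2607889175415039), (0.00459944736212492, 0.022661926224827766), 84.56283569335938)
```

Request:
{"api": "servo_tool", "payload": {"moves": [{"dp": [-0.015,0,0],"delta_rot": [0,0,0],"fingers": 0},{"dp": [-0.015,0,0],"delta_rot": [0,0,0],"fingers": 0},{"dp": [0,0,0],"delta_rot": [0,0,0],"fingers": 0}]}}

```text
clock: 23.35
position: [0.4535, 0.2613, 0.1649]
ee_rot: [0.002, 0.054, 0.999, 0.0]
contact_force: [-2.2, -0.8, 2.0]
width: -0.0001
gripper_force: 0.7
```

Request:
{"api": "servo_tool", "payload": {"moves": [{"dp": [-0.01,0,0],"delta_rot": [0,0,0],"fingers": 0},{"dp": [0,0,0],"delta_rot": [0,0,0],"fingers": 0}]}}

```text
clock: 23.55
position: [0.4554, 0.261, 0.1648]
ee_rot: [0.002, 0.054, 0.999, 0.0]
contact_force: [-2.8, -1.0, 0.9]
width: 0.0004
gripper_force: 0.9
```

Request:
{"api": "servo_tool", "payload": {"moves": [{"dp": [-0.01,0,0],"delta_rot": [0,0,0],"fingers": 0},{"dp": [0,0,0],"delta_rot": [0,0,0],"fingers": 0}]}}

```text
clock: 23.75
position: [0.4565, 0.2609, 0.1648]
ee_rot: [0.001, 0.054, 0.999, 0.0]
contact_force: [-4.1, -0.2, 2.7]
width: 0.0002
gripper_force: 2.4
```

Request:
{"api": "servo_tool", "payload": {"moves": [{"dp": [-0.01,0,0],"delta_rot": [0,0,0],"fingers": 0},{"dp": [0,0,0],"delta_rot": [0,0,0],"fingers": 0}]}}

```text
clock: 23.95
position: [0.4568, 0.2608, 0.1648]
ee_rot: [-0.001, 0.054, 0.999, 0.0]
contact_force: [-9.1, 1.5, 6.9]
width: -0.0003
gripper_force: 4.6
```

Request:
{"api": "servo_tool", "payload": {"moves": [{"dp": [-0.01,0,0],"delta_rot": [0,0,0],"fingers": 0},{"dp": [0,0,0],"delta_rot": [0,0,0],"fingers": 0},{"dp": [0,0,0],"delta_rot": [0,0,0],"fingers": 0}]}}

```text
clock: 24.25
position: [0.457, 0.2608, 0.1648]
ee_rot: [-0.003, 0.055, 0.999, 0.0]
contact_force: [-12.5, 2.2, 9.1]
width: 0.0001
gripper_force: 6.7
```

Request:
{"api": "servo_tool", "payload": {"moves": [{"dp": [0.1,0,0],"delta_rot": [0,0,0],"fingers": 0},{"dp": [0.15,0,0],"delta_rot": [0,0,0],"fingers": 0},{"dp": [0,0,-0.15],"delta_rot": [0,0,0],"fingers": 0},{"dp": [0,0,-0.2],"delta_rot": [0,0,0],"fingers": 0},{"dp": [0,0,-0.2],"delta_rot": [0,0,0],"fingers": 0}]}}

```text
clock: 24.75
position: [0.4119, 0.266, 0.276]
ee_rot: [0.003, 0.054, 0.999, 0.001]
contact_force: [1.4, -0.0, -0.1]
width: -0.0002
gripper_force: 0.0
```

Request:
{"api": "servo_tool", "payload": {"moves": [{"dp": [-0.2,0,-0.15],"delta_rot": [0,0,0],"fingers": 0},{"dp": [-0.2,0,0],"delta_rot": [0,0,0],"fingers": 0},{"dp": [-0.1,0,0],"delta_rot": [0,0,0],"fingers": 0},{"dp": [0,0,0],"delta_rot": [0,0,0],"fingers": 0},{"dp": [0,0,0],"delta_rot": [0,0,0],"fingers": 0}]}}

```text
clock: 25.25
position: [0.5107, 0.2549, 0.3047]
ee_rot: [0.002, 0.054, 0.999, 0.001]
contact_force: [-1.1, 0.2, 0.4]
width: -0.0003
gripper_force: 0.0
```

```bash
python3 chk.py
```

```text
25.25 [0.5107 0.2549 0.3047] [ 0.3413  0.2674  1.5152 -0.0005  1.355  -1.1205] [-1.1444  0.1542  0.3583]
s0 890 [ 0.0082 -0.0286  0.9996] [0.5653 0.21   0.05  ] 0.002234314098763325
collar 87 [0.0627 0.0637]
s1 891 [ 0.0208 -0.0156  0.9997] [0.5735 0.2913 0.05  ] 0.0021635247349298063
collar 80 [0.0628 0.0638]
handle 594 ((0.4744099974632263, 0.2577039301395416), (0.03880082815885544, 0.014426526613533497), 83.973388671875)
```

View pics/n.png

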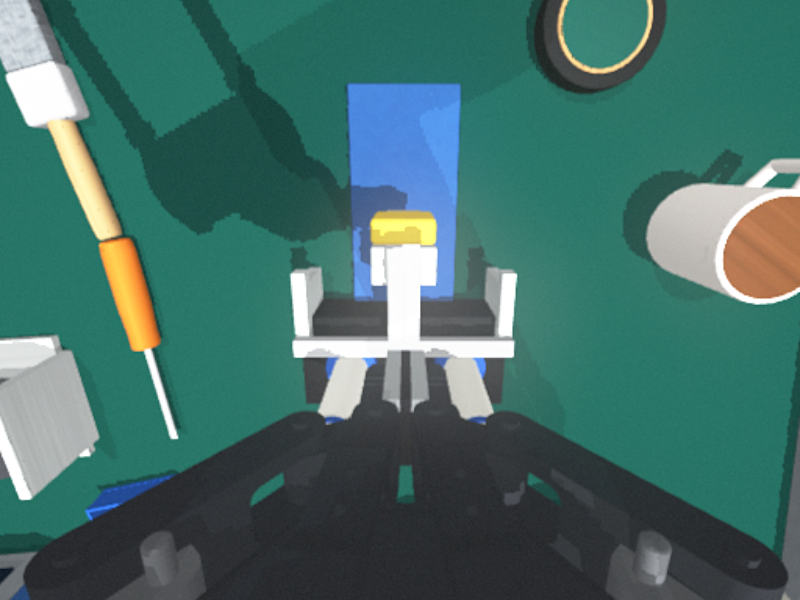

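The last view shows the bar closed across both collars, handle at (403,228), which is 120 mm from the holder's centre. The bar stopped firmly at 12 N, and the gripper is clear. Handing in.

```bash
python3 -c "
from rig import manip
print(manip.sign_off())"
```

```text
the job is handed in; nothing more can be done
None
```

Handed in at about 25 s: both blue lamps sit home in the sockets, the lock bar is pushed to its stop over the collars, and the red lamp and bench items were left alone; the hand-in gave no verdict.

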